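# Hook up the bench shelf and stack the parts pots on it

### The arm

A 7-joint arm with a two-finger parallel gripper is mounted at the origin on a cart in front of the work surface, level with it; the furniture and walls round the work are solid. World frame = base frame: x ahead of the robot, y to its left, z up, the work surface at z = 0. Lengths are in m, angles in degrees, forces in N, time in s.
With the tool pointing down it reaches from about 0.425 to 0.875 m from the base axis. Payload 4.7 kg.
Tool frame: the origin (TCP) lies midway between the tips of the shut fingers; the grasp point (between the pads) lies 19 mm behind it; z points along the fingers, y is the line along which they close (so a half turn about z gives the same grasp; the last joint's range is limited). The gripper opens to 87 mm and grips with 3 to 60 N. Pads are 19 mm wide; open, the fingers measure 117 mm over their backs; the gripper's body (75 mm by 190 mm) begins 51 mm behind the grasp point.
Start: joints at [75.35, 18.392, -4.016, 83.108, 1.295, 78.541, -3.26], TCP at [0.173, -0.627, 0.223] pointing down, gripper open.
Joint ranges: [-163.93, 163.93], [-17.29, 119.83], [-79.2, 71.16], [3.27, 140.29], [-89.18, 269.18], [5.43, 117.66], [-154.24, 154.24]. Speed limits (degrees/s): [147.25, 147.25, 180, 180, 180, 180, 180].

### API

Orientations are given as [roll, pitch, yaw] about the fixed x, y, z axes, in that order (R = Rz(yaw) Ry(pitch) Rx(roll)).
In Python, from cell import env gives the robot as it stands.
- The arm moves only by the tool step_arm, never from a script. Its argument "moves" is a list of rows, each an object with "dp": the shift along the tool's x, y, z in mm, a list of three; "dr": the turn, a rotation vector about the tool's x, y, z in rad, a list of three; "fingers": the closure, from 0 (fully open) to 1 (shut). In form: [{"dp": [dx, dy, dz], "dr": [ax, ay, az], "fingers": fingers}, ...]. A call has exactly 5 rows; each row shifts and turns the commanded pose from where the row before left it, along the tool's axes as they then stand; what a row does not reach is not made up. A row lasts 1/8 s, in which the tool goes at most 62.5 mm and 10.7 degrees, less where a joint would pass 70% of its speed; a pose out of reach is approached as far as the arm can. A call with a gripper value outside its range is refused whole. The fingers move at their own pace and stop on an object; "squeeze" is the grip in N (left out, the last holds). Time passes only in rows, so rows that do not move let the fingers close, or fill a call up. It gives the time, the measured TCP pose, the force, the opening and the grip force at its end, in the units of the state.
- env.get_obs(): the state, without advancing time (a new reading comes with each control period).
- env.read_camera(name): name is "scene" or "top"; returns the picture (384x512x3 uint8, red, green, blue); there is no depth.
- env.camera_model(name): a dict with "fx", "fy", "cx", "cy" (pixels), "R" (3x3) and "t" (3): a world point X has camera coordinates R X + t. Camera axes: x right, y down, z forward; pixel columns grow to the right and rows downward; lengths in m; the calibration is good to about 2 mm. A picture is of the moment at which its call begins. camera_model takes no time and is no camera call.
- env.sign_off(): hands the job in; it is judged then, once.
The state is a dict: "time_s": time; "qpos": joint angles; "joint_velocities": joint speeds; "effort": joint torques, N m; "tool_pos": TCP position; "tool_rot": TCP orientation; "force": force on the tool from outside, world axes, zero at the start; "wrist_torque": the same for the moment, N m; "grip_width": finger opening in m; "grasp_force": force on a finger pad.
Only numpy, scipy, OpenCV 4.12 (cv2) and the standard library are available. Lean on these libraries where they do the work, as an engineer would, in place of code of your own. Each camera call takes 0.05 s, during which the arm holds its last target. There are 200 camera calls.

### The job

Put up the little shelf: hook a blue bracket into the two top slots of each grey upright and press it down until its red catch snaps out over it, then lay the plank level and squarely centred across both brackets. Put all the yellow pots that are there away on the plank, standing upright and nested one inside another in a single stack, and do not knock over the oil can.

Things in the scene. Friction and masses are not known exactly. Their poses are not given: they have to be found in the camera images.
- rack: Fixed stand: two grey slotted uprights, 44 mm wide, 167 mm tall with black caps, at y = +90 and -90 mm. Origin on the bench midway between them in the plane of their front faces; x points into the uprights; z up. Front plates 6 mm thick, open behind; three slots each, 14 wide x 29 mm high, narrowing to 9.6 at the foot, lower edges 30, 70, 110 mm up; a bracket uses the top two.
- seat_left (a point): Where a bracket's origin lies when it is locked on the left (+y) upright: on the front face, 56 mm above the bench; rack's axes. To hook in: bracket x along rack x, rear face flat against the upright with its origin 16 mm (13 to 19) above this point, then straight down; claws have 3 mm play sideways in the slots. The last part needs a push on the rail's top close to the upright.
- seat_right (a point): The same point on the right (-y) upright. With claws hooked but not pressed home, a bracket let go 3 mm above its seat stays hanging.
- catch_left (a joint): Red spring catch of the left upright: a 13 mm wide wedge nose sticking 4.5 mm out above the top slot, underside 142 mm above the bench, upper side sloping. Metres: 0 = out, up to 0.006 = pushed in. A bracket pushed down at its rear end (up to about 10 N) drives it in; fully down, it snaps out over the bracket's rear top edge, which then cannot be lifted.
- catch_right (a joint): The same for the right (-y) upright.
- bracket_a: Blue gusset bracket, 0.28 kg, standing on a 36 mm wide foot flange. Origin: foot of its rear face, mid width; x points out of the rear face (claw side), z up. Top rail 26 mm wide, 20 mm high, x = -10 to -115 mm, its top 85 mm above the foot: grip it across near x = -55 mm, where it balances. Front stop 10 mm above the rail at x = -109 to -115 mm.
- bracket_b: The other bracket, alike; either fits either upright. Two steel claws reach 15 mm out of the rear face: necks 8 mm wide and 9 mm high with undersides 14 and 54 mm above the foot, hook tips 5 mm wide hanging 12 mm below the necks.
- plank: Light wooden plank 66 x 280 x 16 mm lying flat. Origin: centre of its underside; y along its length, z up. Grip it across. If its far end lies below a bracket already hung, draw it towards the robot before lifting. On the shelf it rests on the rails of both brackets (141 mm above the bench), between uprights and front stops, its ends standing out about 37 mm beyond the rails.
- pot_1: Yellow plastic stacking pot, open on top, 56 mm tall, 0.06 kg; two to four alike are there. The upper 22 mm is a straight ribbed collar 64 mm across (grip it there); below, it tapers to 42 mm at the foot; mouth 59 mm inside. Origin: centre of its underside, z up. Nested, its collar rests on the lower pot's rim, 22 mm higher than that pot.
- pot_2: Pot like pot_1. A fixed vice stands left of the pots, beyond world y = 0.43 m, 0.15 m high: keep the gripper clear of it.
- pot_3: Pot like pot_1.
- pot_4: Pot like pot_1.
- oil_can: Green oil can with a thin spout, 68 x 72 x 174 mm, standing on the bench; origin: centre of its underside. Must stay standing. Mind also the fixed black bench grinder between robot and bench centre: it fills world x 0.20 to 0.48 m, y -0.08 to 0.32 m, wheels 0.24 m high, eye shields up to 0.32 m (x 0.25 to 0.35 m). Go over or round it, also from the start; the pots stand behind it.
Mind the look-alikes: they are no part of the job. Leave any orange look-alike of the pot_1 alone.

How it is judged:
By the outcome, as a careful person would: the job done as asked, in the order asked, and still so for the second after the job is handed in, with the robot touching nothing.
Of pot_1, pot_2, pot_3, pot_4 only 2 to 4 are there at a start; the rules pass over those that are not, and their reading is None.
At some moment in a run one of plank may be knocked a few centimetres aside while the robot is not near it.
It also fails if it takes over 210 s, if anything falls off the work surface, if the arm or the gripper's body presses on something with over 40 N, if the wrist force passes 120 N, or if a joint passes its speed limit or range.

## Working session

There is one attempt and no reset: what is moved stays moved. The work goes in short steps, Python scripts to look and compute and a tool call to move; the robot and the scene stay as the last step left them, time stands still between calls to the robot, and variables do not carry over. Pictures are saved under pics/ and viewed, at most 14 in all, crops included, and the job is handed in when it is done.

Besides the shell and the picture viewer there is one more tool, called after "Call:" by a JSON object that holds its "method" and its "body", one argument or row to a line. step_arm: Moves the arm, as the interface text tells. Its arguments: {"type":"object","properties":{"moves":{"type":"array","items":{"type":"object","properties":{"dp":{"type":"array","items":{"type":"number"}},"dr":{"type":"array","items":{"type":"number"}},"fingers":{"type":"number"}}}},"squeeze":{"type":"number"}},"required":["moves"]}

```bash
ls; mkdir -p pics
python3 - <<'E'
from cell import env
import cv2
for n in("scene","top"):
    cv2.imwrite(f"pics/{n}0.png",cv2.resize(env.read_camera(n)[:,:,::-1],(800,600),interpolation=cv2.INTER_CUBIC))
    m=env.camera_model(n);print(n,m)
print(env.get_obs())
E
```

```text
pics
scene {'fx': 380.53925157941245, 'fy': 380.53925157941245, 'cx': 251.41262234371067, 'cy': 191.69471935159595, 'R': array([[-0.65810255, -0.75292381,  0.00260298],
       [-0.57716971,  0.50225638, -0.64390501],
       [ 0.48350405, -0.42525789, -0.76510102]]), 't': array([0.29092831, 0.39950829, 1.02918842])}
top {'fx': 397.79183707589294, 'fy': 397.79183707589294, 'cx': 255.55860858697483, 'cy': 182.98780029742608, 'R': array([[ 0.01541734, -0.99976022, -0.01555044],
       [-0.9951258 , -0.01382718, -0.09763944],
       [ 0.097401  ,  0.01697999, -0.99510036]]), 't': array([-0.05546617,  0.49683747,  1.36980727])}
{'time_s': 0.1, 'qpos': array([75.35100991, 18.43478804, -4.01523971, 83.16551077,  1.29639723,
       78.53899597, -3.26009297]), 'joint_velocities': array([-0.10934881, -0.08717859, -0.03110548, -0.1961565 ,  0.01124666,
       -0.0193864 ,  0.12449931]), 'effort': array([ 1.58744911e-05, -4.92571378e+01, -4.05769609e-01, -3.13397205e+01,
       -6.42814999e-02,  3.94923321e-02,  7.49543574e-05]), 'tool_pos': array([ 0.17305175, -0.62606005,  0.22159215]), 'tool_rot': array([-1.79906007e+02,  6.68945236e-03,  1.54584459e+01]), 'force': array([0.29127161, 0.34755672, 0.45062763]), 'wrist_torque': array([0.05742184, 0.04511194, 0.04387682]), 'grasp_force': 0.0, 'grip_width': 0.08703975252440205}
```

View pics/scene0.png

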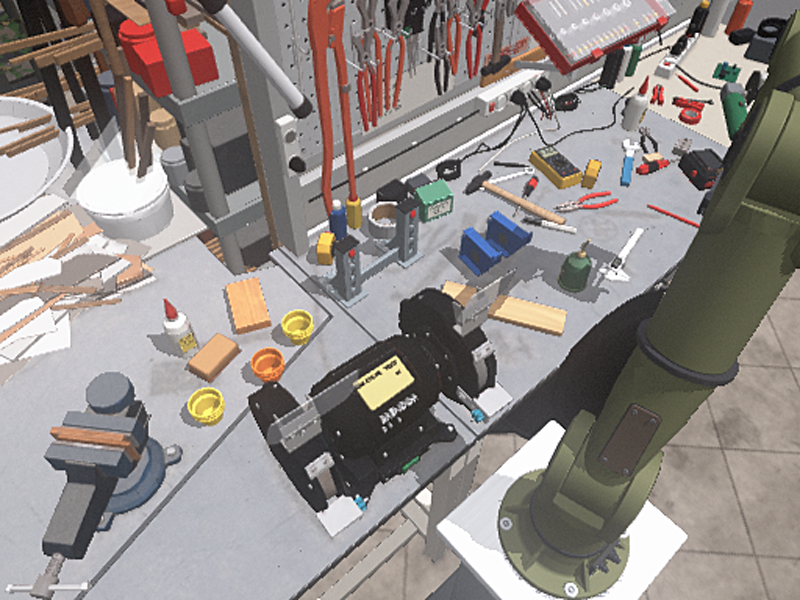

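View pics/top0.png

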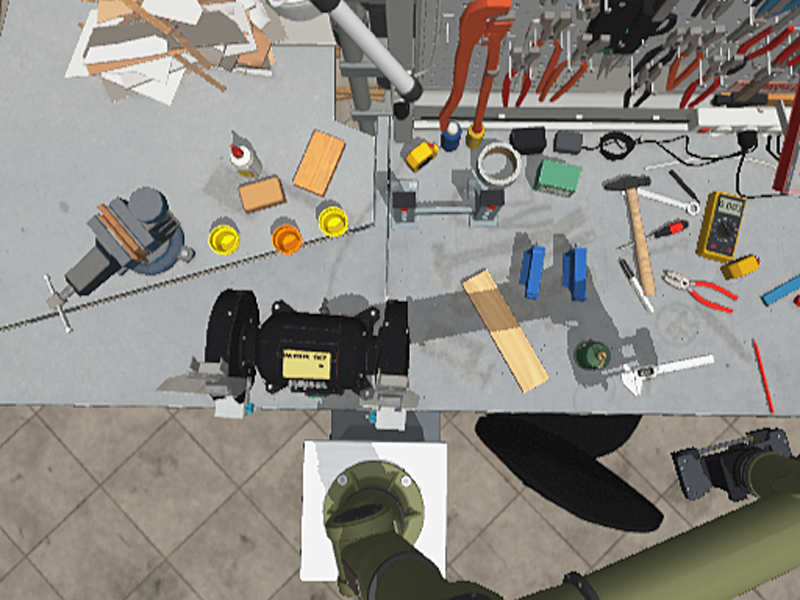

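Candidates (800×600 top pixels): yellow pots at (222,240) and (332,221). The orange look-alike at (287,240) must be left alone, and the yellow box at (422,154) is not a pot. Blue brackets are at (534,272) and (574,274), and the other blue item at (780,290) is a tool. The long plank is at (505,330), with wood blocks at (262,193) and (319,161) that are not planks. The oil can is at (592,352) and the rack at (404,205)/(487,205).

```bash
cat > h.py <<'E'
import numpy as np, cv2
from cell import env
def cam(n): return env.camera_model(n)
def ray(n,u,v):
    m=cam(n);R=m["R"];c=-R.T@m["t"]
    d=R.T@np.array([(u-m["cx"])/m["fx"],(v-m["cy"])/m["fy"],1]);return c,d
def plane(n,u,v,z):
    c,d=ray(n,u,v);return c+d*(z-c[2])/d[2]
def px(n,X):
    m=cam(n);p=m["R"]@np.asarray(X)+m["t"];return np.array([m["fx"]*p[0]/p[2]+m["cx"],m["fy"]*p[1]/p[2]+m["cy"]])
def tri(a,b):  # a,b=(name,u,v)
    A=[];B=[]
    for q in(a,b):
        c,d=ray(*q);d=d/np.linalg.norm(d);P=np.eye(3)-np.outer(d,d);A.append(P);B.append(P@c)
    return np.linalg.solve(A[0]+A[1],B[0]+B[1])
def blobs(img,lo,hi,amin=40):
    h=cv2.cvtColor(img,cv2.COLOR_RGB2HSV);m=cv2.inRange(h,lo,hi)
    m=cv2.morphologyEx(m,cv2.MORPH_CLOSE,np.ones((3,3)))
    cs,_=cv2.findContours(m,cv2.RETR_EXTERNAL,cv2.CHAIN_APPROX_NONE)
    return sorted([c for c in cs if cv2.contourArea(c)>amin],key=cv2.contourArea,reverse=True)
E
python3 - <<'E'
from h import *
np.set_printoptions(precision=4,suppress=True)
T=env.read_camera("top");S=env.read_camera("scene")
cols=dict(yel=((24,150,120),(34,255,255)),blue=((105,120,60),(125,255,255)),wood=((12,50,130),(22,160,255)),red=((0,170,110),(6,255,255)),green=((60,60,30),(85,255,255)))
for n,I in(("top",T),("scene",S)):
    for k,(lo,hi) in cols.items():
        for c in blobs(I,lo,hi,15)[:8]:
            (u,v),(w,h),a=cv2.minAreaRect(c);print(n,k,round(u,1),round(v,1),round(w,1),round(h,1),round(a),cv2.contourArea(c), plane(n,u,v,0.0)[:2])
a=cv2.resize(T[105:215,240:390],None,fx=4,fy=4,interpolation=cv2.INTER_CUBIC)
b=cv2.resize(S[125:195,205:345],None,fx=4.2,fy=4.2,interpolation=cv2.INTER_CUBIC)
cv2.imwrite("pics/c1.png",a[:,:,::-1]);cv2.imwrite("pics/c2.png",b[:,:,::-1])
E
```

```text
top yel 143.0 153.0 18.0 18.0 90 261.0 [0.603  0.3599]
top yel 212.9 141.4 18.9 17.8 56 252.0 [0.6486 0.1083]
top yel 269.3 97.2 7.5 11.1 51 70.5 [ 0.8143 -0.0928]
top yel 304.1 87.3 9.1 13.8 7 21.5 [ 0.8525 -0.2194]
top blue 367.0 175.0 14.0 34.0 0 380.5 [ 0.534  -0.4436]
top blue 339.9 173.5 12.9 33.5 8 331.5 [ 0.5381 -0.3474]
top blue 289.0 88.0 10.0 16.0 0 65.0 [ 0.8494 -0.1643]
top wood 323.3 211.3 81.0 19.0 60 1427.5 [ 0.4027 -0.2883]
top wood 97.7 26.6 97.6 51.0 7 1029.0 [1.0781 0.5501]
top wood 203.6 103.8 20.7 38.0 24 715.5 [0.7872 0.1459]
top wood 409.8 154.4 69.5 7.7 81 390.5 [ 0.6099 -0.5965]
top wood 166.7 123.5 16.2 26.0 74 383.5 [0.7123 0.2783]
top wood 165.8 25.0 23.3 34.9 9 278.0 [1.0862 0.2953]
top wood 75.3 147.9 41.4 7.0 51 209.5 [0.6187 0.607 ]
top wood 240.5 58.5 10.6 10.2 11 71.0 [0.9593 0.0147]
top red 305.1 41.9 31.0 86.4 13 972.5 [ 1.0249 -0.2224]
top red 354.0 45.9 10.8 39.4 21 159.0 [ 1.0108 -0.4015]
top red 308.6 66.2 5.6 34.7 12 121.0 [ 0.9321 -0.2354]
top red 454.6 193.8 28.6 4.5 27 52.0 [ 0.4714 -0.7504]
top red 431.3 47.7 6.7 19.7 9 52.0 [ 1.0064 -0.6
[... 1142 characters left out ...]
8728 -0.3506]
scene red 473.7 9.6 8.2 22.4 21 118.0 [ 0.7847 -2.0778]
scene red 440.6 70.8 15.7 13.5 11 80.5 [ 0.5583 -1.3343]
scene red 112.0 4.0 8.0 12.0 90 61.5 [ 2.2738 -0.4684]
scene red 231.5 64.5 37.0 5.0 90 41.5 [ 1.2736 -0.5949]
scene red 303.0 32.5 33.0 8.0 90 34.5 [ 1.2641 -1.098 ]
scene red 420.5 60.0 5.0 10.0 0 33.0 [ 0.6784 -1.3451]
scene green 470.8 73.4 29.4 14.1 78 269.5 [ 0.4497 -1.4251]
scene green 277.5 127.8 21.9 24.9 70 245.5 [ 0.7751 -0.4359]
scene green 464.6 46.3 15.6 9.7 15 112.0 [ 0.6009 -1.6392]
scene green 405.2 38.6 6.7 20.4 12 80.5 [ 0.8539 -1.4692]
scene green 262.0 297.0 3.8 14.1 49 33.5 [0.2627 0.116 ]
scene green 259.8 19.8 3.7 8.2 11 17.0 [ 1.5315 -1.0163]
```

View pics/c1.png

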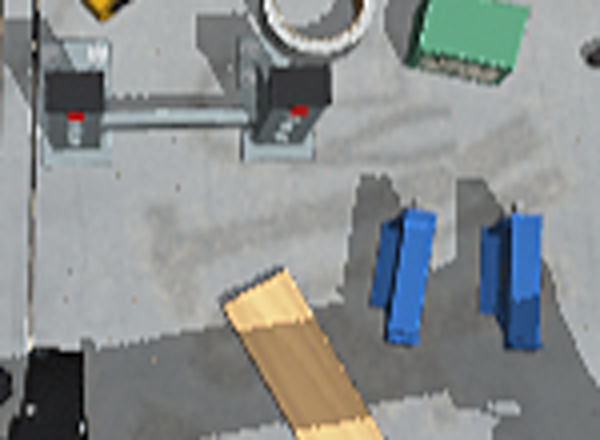

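View pics/c2.png

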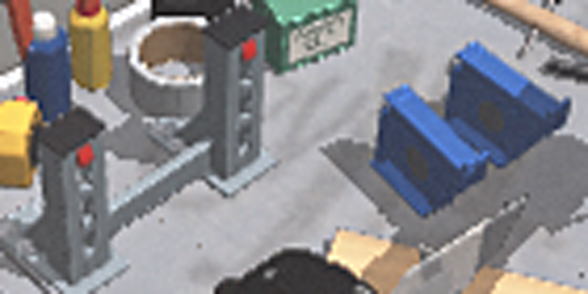

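The crops show both brackets upright, with claws (tiny dark tips at crop (413,203) and (515,207)) pointing up in the image, towards the rack. Front stops face the robot. Rack catches are at crop (76,116) and (299,111).

Run:
```python
from h import *
np.set_printoptions(precision=4,suppress=True)
T=env.read_camera("top");S=env.read_camera("scene")
def cen(I,u0,v0,r=6):
    P=I[v0-r:v0+r+1,u0-r:u0+r+1].astype(float);w=np.clip(P[:,:,0]-1.3*np.maximum(P[:,:,1],P[:,:,2])-15,0,None)
    y,x=np.mgrid[-r:r+1,-r:r+1];return u0+(w*x).sum()/w.sum(),v0+(w*y).sum()/w.sum()
tl,tr,sl,sr=cen(T,259,134),cen(T,315,133),cen(S,225,162),cen(S,264,137)
L=tri(("top",*tl),("scene",*sl));R=tri(("top",*tr),("scene",*sr))
d=L-R;print("catch",L,R,np.linalg.norm(d),"yaw",np.degrees(np.arctan2(-d[0],d[1])))
c=lambda x,y:(240+(x+.5)/4-.5,105+(y+.5)/4-.5)
# cap front top edge corners, z .167
for nm,p in dict(capL1=(46,110),capL2=(104,110),capR1=(262,102),capR2=(326,103)).items(): print(nm,plane("top",*c(*p),.16 if 0 else .155)[:2])
s=lambda x,y:(205+(x+.5)/4.2-.5,125+(y+.5)/4.2-.5)
for nm,q in dict(A=[(403,208),(437,212),(418,346),(386,343)],B=[(505,212),(543,214),(541,349),(507,349)]).items():
    r=[plane("top",*c(*p),z)[:2] for p,z in zip(q,(.085,.085,.095,.095))]
    re=(r[0]+r[1])/2;fr=(r[2]+r[3])/2;e=re-fr
    print(nm,np.array(r).ravel(),"rear",re,"front",fr,"len",np.linalg.norm(e),"yaw",np.degrees(np.arctan2(e[1],e[0])),"grip",re-e/np.linalg.norm(e)*.055, "w",np.linalg.norm(r[0]-r[1]))
    x=np.array([*re,.085]);print(" scene reproj (crop)",[(px("scene",[*a,z])-[205,125])*4.2 for a,z in zip(r,(.085,.085,.095,.095))])
```

```text
catch [ 0.6437 -0.0585  0.1524] [ 0.6504 -0.2381  0.1522] 0.1797655287080553 yaw 2.122102724221812
capL1 [ 0.6488 -0.0336]
capL2 [ 0.6493 -0.0802]
capR1 [ 0.6573 -0.2068]
capR2 [ 0.6571 -0.258 ]
A [ 0.5846 -0.3328  0.5815 -0.3613  0.4677 -0.3426  0.4698 -0.3162] rear [ 0.583 -0.347] front [ 0.4687 -0.3294] len 0.1156627476923367 yaw -8.762092092746665 grip [ 0.5287 -0.3387] w 0.02859065806616241
 scene reproj (crop) [array([375.7166,  96.1783]), array([401.0775,  83.2607]), array([485.3227, 155.3877]), array([461.8219, 168.9938])]
B [ 0.5823 -0.4181  0.581  -0.4498  0.4666 -0.4437  0.4662 -0.4158] rear [ 0.5816 -0.4339] front [ 0.4664 -0.4298] len 0.1152625106158551 yaw -2.073954706799616 grip [ 0.5267 -0.432 ] w 0.03173202250008431
 scene reproj (crop) [array([445.0341,  54.125 ]), array([470.3007,  39.2554]), array([565.9112, 100.7284]), array([544.7714, 115.9109])]
```

Call:
{"method": "step_arm", "body": {
  "moves": [
    {"dp":[0,0,-60],"dr":[0,0,0],"fingers":0},
    {"dp":[50,-22,0],"dr":[0,0,0],"fingers":0},
    {"dp":[50,-22,0],"dr":[0,0,0],"fingers":0},
    {"dp":[50,-22,0],"dr":[0,0,0],"fingers":0},
    {"dp":[50,-22,0],"dr":[0,0,0],"fingers":0}
  ]
}}

```text
time_s: 0.92
tool_pos: [0.3437, -0.4871, 0.2827]
tool_rot: [180.0, -0.0, 15.5]
force: [0.5, -1.1, 0.1]
grip_width: 0.0872
grasp_force: 0.0
```

Call:
{"method": "step_arm", "body": {
  "moves": [
    {"dp":[50,-22,0],"dr":[0,0,0],"fingers":0},
    {"dp":[50,-22,0],"dr":[0,0,0],"fingers":0},
    {"dp":[50,-22,0],"dr":[0,0,0],"fingers":0},
    {"dp":[50,-22,0],"dr":[0,0,0],"fingers":0},
    {"dp":[19,-6,0],"dr":[0,0,0],"fingers":0}
  ]
}}

```text
time_s: 1.55
tool_pos: [0.5316, -0.3352, 0.2825]
tool_rot: [-179.9, -0.1, 15.8]
force: [1.1, 0.5, 0.3]
grip_width: 0.087
grasp_force: 0.0
```

Call:
{"method": "step_arm", "body": {
  "moves": [
    {"dp":[0,0,0],"dr":[0,0,0.0845],"fingers":0},
    {"dp":[0,0,0],"dr":[0,0,0.0845],"fingers":0},
    {"dp":[0,0,0],"dr":[0,0,0.0845],"fingers":0},
    {"dp":[0,0,0],"dr":[0,0,0.0845],"fingers":0},
    {"dp":[0,0,0],"dr":[0,0,0.0845],"fingers":0}
  ]
}}

```text
time_s: 2.17
tool_pos: [0.5278, -0.3405, 0.2825]
tool_rot: [180.0, 0.0, -9.0]
force: [-0.6, -0.1, 0.3]
grip_width: 0.0869
grasp_force: 0.0
```

```bash
cat >> h.py <<'E'
from scipy.spatial.transform import Rotation as Ro
def go(p,yaw,order="tr"):
    """dp (mm) in current tool axes to reach p, then dr about tool axes to reach upright-down yaw; also dp in the turned axes"""
    o=env.get_obs();R=Ro.from_euler("xyz",o["tool_rot"],degrees=True);G=Ro.from_euler("xyz",[180,0,yaw],degrees=True)
    d=(np.asarray(p)-o["tool_pos"])*1000
    print("at",o["tool_pos"].round(4),o["tool_rot"].round(2),"t",round(o["time_s"],2),"F",o["force"].round(1),"w",round(o["grip_width"],4))
    print("dp now",R.inv().apply(d).round(1),"dr",(R.inv()*G).as_rotvec().round(4),"dp after turn",G.inv().apply(d).round(1))
E
python3 -c "
from h import *
go([.5287,-.3387,.12],-8.76)"
```

```text
at [ 0.5278 -0.3405  0.2825] [ 1.7996e+02  3.0000e-02 -9.0000e+00] t 2.17 F [-0.6 -0.1  0.3] w 0.0869
dp now [  0.7  -2.  162.5] dr [ 0.0006  0.0005 -0.0042] dp after turn [  0.6  -1.9 162.5]
```

Call:
{"method": "step_arm", "body": {
  "moves": [
    {"dp":[1,-2,55],"fingers":0},
    {"dp":[0,0,55],"fingers":0},
    {"dp":[0,0,50],"fingers":0},
    {"dp":[0,0,45],"fingers":0},
    {"dp":[0,0,21],"fingers":0}
  ],
  "squeeze": 35
}}

```text
validation failed for argument at $.mo...
```

Call:
{"method": "step_arm", "body": {
  "moves": [
    {"dp":[0,0,0],"fingers":1},
    {"dp":[0,0,0],"fingers":1},
    {"dp":[0,0,0],"fingers":1},
    {"dp":[0,0,0],"fingers":1},
    {"dp":[0,0,0],"fingers":1}
  ]
}}

```text
validation failed for argument at $.mo...
```

Call:
{"method": "step_arm", "body": {
  "moves": [
    {"dp":[0,0,0],"fingers":1},
    {"dp":[0,0,0],"fingers":1},
    {"dp":[0,0,-30],"fingers":1},
    {"dp":[0,0,-40],"fingers":1},
    {"dp":[0,0,-40],"fingers":1}
  ]
}}

```text
validation failed for argument at $.mo...
```

Run:
```python
from h import *
go([.5287,-.3387,.12],-8.76)
T=env.read_camera("top");S=env.read_camera("scene")
a=cv2.resize(T[105:215,240:390],None,fx=4,fy=4,interpolation=cv2.INTER_CUBIC)[:,:,::-1]
b=cv2.resize(S[105:205,225:375],None,fx=4,fy=4,interpolation=cv2.INTER_CUBIC)[:,:,::-1]
cv2.imwrite("pics/c3.png",cv2.resize(np.hstack([a,b[:, :]]) if a.shape[0]==b.shape[0] else np.vstack([a[:300],b[:300]]),(600,600)))
```

```text
at [ 0.5278 -0.3405  0.2825] [ 1.7996e+02  3.0000e-02 -9.0000e+00] t 2.17 F [-0.6 -0.1  0.3] w 0.0869
dp now [  0.7  -2.  162.5] dr [ 0.0006  0.0005 -0.0042] dp after turn [  0.6  -1.9 162.5]
```

View pics/c3.png

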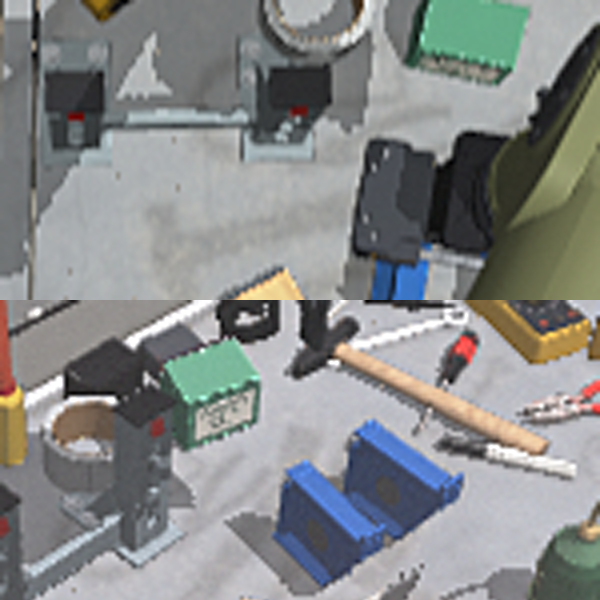

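The calls were refused because `dr` is required, so nothing moved. The picture shows the hand above bracket A, with both brackets untouched at crop (330,520) and (410,480). Resending with `dr`.

Call:
{"method": "step_arm", "body": {
  "moves": [
    {"dp":[1,-2,55],"dr":[0,0,-0.004],"fingers":0},
    {"dp":[0,0,55],"dr":[0,0,0],"fingers":0},
    {"dp":[0,0,50],"dr":[0,0,0],"fingers":0},
    {"dp":[0,0,45],"dr":[0,0,0],"fingers":0},
    {"dp":[0,0,21],"dr":[0,0,0],"fingers":0}
  ],
  "squeeze": 35
}}

```text
time_s: 2.9
tool_pos: [0.5279, -0.3373, 0.0537]
tool_rot: [-179.9, 0.2, -8.5]
force: [0.0, 0.4, 0.7]
grip_width: 0.0873
grasp_force: 0.0
```

Call:
{"method": "step_arm", "body": {
  "moves": [
    {"dp":[0,0,0],"dr":[0,0,0],"fingers":1},
    {"dp":[0,0,0],"dr":[0,0,0],"fingers":1},
    {"dp":[0,0,0],"dr":[0,0,0],"fingers":1},
    {"dp":[0,0,0],"dr":[0,0,0],"fingers":1},
    {"dp":[0,0,0],"dr":[0,0,0],"fingers":1}
  ]
}}

```text
time_s: 3.52
tool_pos: [0.5301, -0.3378, 0.0572]
tool_rot: [180.0, -0.0, -8.5]
force: [-0.1, -0.4, -0.4]
grip_width: 0.0447
grasp_force: 0.0
```

Call:
{"method": "step_arm", "body": {
  "moves": [
    {"dp":[0,0,0],"dr":[0,0,0],"fingers":1},
    {"dp":[0,0,0],"dr":[0,0,0],"fingers":1},
    {"dp":[0,0,0],"dr":[0,0,0],"fingers":1},
    {"dp":[0,0,0],"dr":[0,0,0],"fingers":1},
    {"dp":[0,0,0],"dr":[0,0,0],"fingers":1}
  ]
}}

```text
time_s: 4.15
tool_pos: [0.5298, -0.3378, 0.0566]
tool_rot: [180.0, 0.0, -8.5]
force: [0.0, -1.0, 1.8]
grip_width: 0.0257
grasp_force: 34.4
```

```bash
python3 -c "
from h import *
go([.5287,-.3387,.12],-8.76);print(env.get_obs()['grasp_force'])"
```

```text
at [ 0.5298 -0.3378  0.0566] [179.98   0.    -8.52] t 4.15 F [ 0.  -1.   1.8] w 0.0257
dp now [ -0.9   1.  -63.4] dr [0.0004 0.     0.0041] dp after turn [ -0.9   1.  -63.4]
34.39564671367407
```

Call:
{"method": "step_arm", "body": {
  "moves": [
    {"dp":[0,0,-20],"dr":[0,0,0],"fingers":1},
    {"dp":[0,0,-25],"dr":[0,0,-0.046],"fingers":1},
    {"dp":[0,0,-25],"dr":[0,0,-0.046],"fingers":1},
    {"dp":[0,0,-20],"dr":[0,0,-0.046],"fingers":1},
    {"dp":[0,0,0],"dr":[0,0,-0.046],"fingers":1}
  ]
}}

```text
time_s: 4.78
tool_pos: [0.5313, -0.3377, 0.1498]
tool_rot: [179.9, -0.2, 2.1]
force: [-0.5, -0.7, -2.7]
grip_width: 0.0258
grasp_force: 34.4
```

Call:
{"method": "step_arm", "body": {
  "moves": [
    {"dp":[5,-40,0],"dr":[0,0,0],"fingers":1},
    {"dp":[5,-50,0],"dr":[0,0,0],"fingers":1},
    {"dp":[5,-50,0],"dr":[0,0,0],"fingers":1},
    {"dp":[5,-50,0],"dr":[0,0,0],"fingers":1},
    {"dp":[5,-45,0],"dr":[0,0,0],"fingers":1}
  ]
}}

```text
time_s: 5.4
tool_pos: [0.5465, -0.0993, 0.1475]
tool_rot: [-180.0, -0.0, 2.1]
force: [-0.4, 0.4, -2.2]
grip_width: 0.026
grasp_force: 34.4
```

```bash
python3 -c "
from h import *
go([.5508,-.0618,.1286],2.12);print(env.get_obs()['qpos'])"
```

```text
at [ 0.5465 -0.0993  0.1475] [-1.7999e+02 -3.0000e-02  2.0900e+00] t 5.4 F [-0.4  0.4 -2.2] w 0.026
dp now [  5.7 -37.3  18.9] dr [-0.0001 -0.0006 -0.0005] dp after turn [  5.7 -37.3  18.9]
[ 31.22790058  11.50492645 -26.42320034 101.58413092   5.47642821
  68.14527365 -84.68212489]
```

Call:
{"method": "step_arm", "body": {
  "moves": [
    {"dp":[3,-19,9],"dr":[0,0,0],"fingers":1},
    {"dp":[3,-18,9],"dr":[0,0,0],"fingers":1},
    {"dp":[0,0,0],"dr":[0,0,0],"fingers":1},
    {"dp":[0,0,0],"dr":[0,0,0],"fingers":1},
    {"dp":[0,0,0],"dr":[0,0,0],"fingers":1}
  ]
}}

```text
time_s: 6.02
tool_pos: [0.5514, -0.066, 0.1291]
tool_rot: [180.0, -0.0, 1.9]
force: [-0.7, 0.4, -2.0]
grip_width: 0.0257
grasp_force: 34.4
```

Run:
```python
from h import *
go([.5508,-.0618,.1286],2.12);o=env.get_obs()
T=env.read_camera("top");S=env.read_camera("scene")
a=cv2.resize(T[100:200,220:320],None,fx=6,fy=6,interpolation=cv2.INTER_CUBIC)[:,:,::-1].copy()
b=cv2.resize(S[130:230,190:223+100][:, :100],None,fx=6,fy=6,interpolation=cv2.INTER_CUBIC)[:,:,::-1]
# predicted left slot/seat and bracket rear mid
for X,c in(([.6457,-.0583,.141],(0,255,0)),([o["tool_pos"][0]+.055,o["tool_pos"][1]+.002,.157],(255,0,255))):
    p=(px("top",X)-[220,100]+.5)*6;cv2.circle(a,tuple(int(v) for v in p),4,c,1)
cv2.imwrite("pics/c4.png",np.vstack([np.hstack([a,b])[:,:]])[0:600]); im=cv2.imread("pics/c4.png");cv2.imwrite("pics/c4.png",cv2.resize(im,(800,400)))
```

```text
at [ 0.5514 -0.066   0.1291] [ 1.7996e+02 -3.0000e-02  1.9200e+00] t 6.03 F [-0.7  0.4 -2. ] w 0.0257
dp now [-0.5 -4.2  0.5] dr [ 0.0007 -0.0006 -0.0035] dp after turn [-0.5 -4.2  0.5]
```

View pics/c4.png

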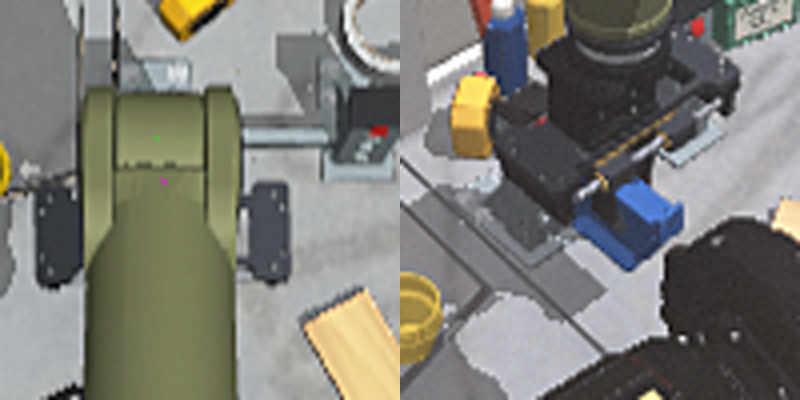

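Both cameras are blocked by the hand here, so I'll correct sideways by 4 mm and feel the way in.

Call:
{"method": "step_arm", "body": {
  "moves": [
    {"dp":[0,-4,0],"dr":[0,0,-0.003],"fingers":1},
    {"dp":[8,0,0],"dr":[0,0,0],"fingers":1},
    {"dp":[8,0,0],"dr":[0,0,0],"fingers":1},
    {"dp":[4,0,0],"dr":[0,0,0],"fingers":1},
    {"dp":[0,0,0],"dr":[0,0,0],"fingers":1}
  ]
}}

```text
time_s: 6.75
tool_pos: [0.5714, -0.0598, 0.1283]
tool_rot: [-180.0, 0.0, 2.2]
force: [-0.2, -0.6, -2.2]
grip_width: 0.026
grasp_force: 34.4
```

Call:
{"method": "step_arm", "body": {
  "moves": [
    {"dp":[3,0,0],"dr":[0,0,0],"fingers":1},
    {"dp":[3,0,0],"dr":[0,0,0],"fingers":1},
    {"dp":[3,0,0],"dr":[0,0,0],"fingers":1},
    {"dp":[3,0,0],"dr":[0,0,0],"fingers":1},
    {"dp":[0,0,0],"dr":[0,0,0],"fingers":1}
  ]
}}

```text
time_s: 7.38
tool_pos: [0.5833, -0.0594, 0.1285]
tool_rot: [-180.0, -0.0, 2.2]
force: [0.2, 0.3, -2.0]
grip_width: 0.0256
grasp_force: 34.4
```

```bash
python3 -c "
from h import *
go([.5907,-.0603,.1286],2.12)"
```

```text
at [ 0.5833 -0.0594  0.1285] [-180.    -0.     2.2] t 7.38 F [ 0.2  0.3 -2. ] w 0.0256
dp now [ 7.4  1.2 -0.1] dr [-0.     -0.0001  0.0014] dp after turn [ 7.4  1.2 -0.1]
```

Call:
{"method": "step_arm", "body": {
  "moves": [
    {"dp":[3,1,0],"dr":[0,0,0],"fingers":1},
    {"dp":[2,0,0],"dr":[0,0,0],"fingers":1},
    {"dp":[1,0,0],"dr":[0,0,0],"fingers":1},
    {"dp":[1,0,0],"dr":[0,0,0],"fingers":1},
    {"dp":[0,0,0],"dr":[0,0,0],"fingers":1}
  ]
}}

```text
time_s: 8.0
tool_pos: [0.5901, -0.0602, 0.1285]
tool_rot: [180.0, 0.0, 2.2]
force: [-0.0, 0.1, -2.7]
grip_width: 0.0258
grasp_force: 34.4
```

Call:
{"method": "step_arm", "body": {
  "moves": [
    {"dp":[1,0,0],"dr":[0,0,0],"fingers":1},
    {"dp":[1,0,0],"dr":[0,0,0],"fingers":1},
    {"dp":[1,0,0],"dr":[0,0,0],"fingers":1},
    {"dp":[0,0,0],"dr":[0,0,0],"fingers":1},
    {"dp":[0,0,0],"dr":[0,0,0],"fingers":1}
  ]
}}

```text
time_s: 8.62
tool_pos: [0.591, -0.0602, 0.1283]
tool_rot: [180.0, 0.3, 2.2]
force: [-7.9, -0.9, 1.2]
grip_width: 0.026
grasp_force: 34.3
```

Call:
{"method": "step_arm", "body": {
  "moves": [
    {"dp":[-2,0,0],"dr":[0,0,0],"fingers":1},
    {"dp":[0,0,4],"dr":[0,0,0],"fingers":1},
    {"dp":[0,0,4],"dr":[0,0,0],"fingers":1},
    {"dp":[0,0,3],"dr":[0,0,0],"fingers":1},
    {"dp":[0,0,0],"dr":[0,0,0],"fingers":1}
  ]
}}

```text
time_s: 9.25
tool_pos: [0.5909, -0.0597, 0.1171]
tool_rot: [-180.0, 0.0, 2.2]
force: [-3.7, 0.5, -1.2]
grip_width: 0.0257
grasp_force: 34.2
```

Call:
{"method": "step_arm", "body": {
  "moves": [
    {"dp":[0,0,1],"dr":[0,0,0],"fingers":1},
    {"dp":[0,0,1],"dr":[0,0,0],"fingers":1},
    {"dp":[0,0,1],"dr":[0,0,0],"fingers":1},
    {"dp":[0,0,0],"dr":[0,0,0],"fingers":1},
    {"dp":[0,0,0],"dr":[0,0,0],"fingers":1}
  ]
}}

```text
time_s: 9.88
tool_pos: [0.5908, -0.0595, 0.1148]
tool_rot: [-180.0, 0.0, 2.2]
force: [-5.5, 1.7, 1.8]
grip_width: 0.0259
grasp_force: 34.2
```

Call:
{"method": "step_arm", "body": {
  "moves": [
    {"dp":[0,0,0],"dr":[0,0,0],"fingers":0.5},
    {"dp":[0,0,0],"dr":[0,0,0],"fingers":0.5},
    {"dp":[0,0,0],"dr":[0,0,0],"fingers":0.5},
    {"dp":[0,0,0],"dr":[0,0,0],"fingers":0.5},
    {"dp":[0,0,0],"dr":[0,0,0],"fingers":0.5}
  ]
}}

```text
time_s: 10.5
tool_pos: [0.5913, -0.0602, 0.1146]
tool_rot: [180.0, -0.0, 2.2]
force: [0.1, 0.7, 0.3]
grip_width: 0.0436
grasp_force: 0.0
```

Call:
{"method": "step_arm", "body": {
  "moves": [
    {"dp":[0,0,-20],"dr":[0,0,0],"fingers":0.5},
    {"dp":[0,0,-40],"dr":[0,0,0],"fingers":0.5},
    {"dp":[0,0,-25],"dr":[0,0,0],"fingers":1},
    {"dp":[20,0,0],"dr":[0,0,0],"fingers":1},
    {"dp":[19,0,0],"dr":[0,0,0],"fingers":1}
  ]
}}

```text
time_s: 11.12
tool_pos: [0.6313, -0.0588, 0.2021]
tool_rot: [179.9, -0.2, 2.2]
force: [-0.3, 0.1, -0.6]
grip_width: 0.0211
grasp_force: 0.0
```

Run:
```python
from h import *
go([.6297,-.0589,.142],2.12)
S=env.read_camera("scene")
cv2.imwrite("pics/c5.png",cv2.resize(S[125:215,180:300],None,fx=6,fy=6,interpolation=cv2.INTER_CUBIC)[:,:,::-1])
```

```text
at [ 0.6313 -0.0588  0.2021] [179.95  -0.18   2.18] t 11.12 F [-0.3  0.1 -0.6] w 0.0211
dp now [-1.8  0.  60.1] dr [ 0.0009 -0.0031  0.001 ] dp after turn [-1.6  0.1 60.1]
```

View pics/c5.png

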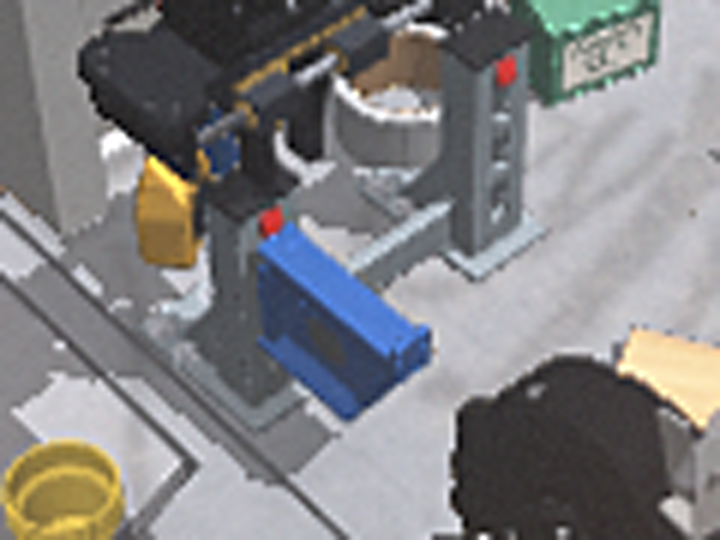

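The bracket hangs on the left upright, with the red catch still visible at (271,222). Now pressing it down.

Call:
{"method": "step_arm", "body": {
  "moves": [
    {"dp":[-2,0,30],"dr":[0,0.003,0],"fingers":1},
    {"dp":[0,0,20],"dr":[0,0,0],"fingers":1},
    {"dp":[0,0,5],"dr":[0,0,0],"fingers":1},
    {"dp":[0,0,3],"dr":[0,0,0],"fingers":1},
    {"dp":[0,0,0],"dr":[0,0,0],"fingers":1}
  ]
}}

```text
time_s: 11.8
tool_pos: [0.6287, -0.0586, 0.1422]
tool_rot: [180.0, -0.3, 2.2]
force: [-0.0, -0.4, -0.1]
grip_width: 0.0003
grasp_force: 0.0
```

Call:
{"method": "step_arm", "body": {
  "moves": [
    {"dp":[0,0,1],"dr":[0,0,0],"fingers":1},
    {"dp":[0,0,1],"dr":[0,0,0],"fingers":1},
    {"dp":[0,0,1],"dr":[0,0,0],"fingers":1},
    {"dp":[0,0,1],"dr":[0,0,0],"fingers":1},
    {"dp":[0,0,1],"dr":[0,0,0],"fingers":1}
  ]
}}

```text
time_s: 12.42
tool_pos: [0.6291, -0.0588, 0.1408]
tool_rot: [179.9, -0.3, 2.2]
force: [-8.2, 0.1, 20.6]
grip_width: 0.0003
grasp_force: 10.4
```

Call:
{"method": "step_arm", "body": {
  "moves": [
    {"dp":[0,0,-30],"dr":[0,0,0],"fingers":1},
    {"dp":[0,0,-50],"dr":[0,0,0],"fingers":1},
    {"dp":[-15,50,0],"dr":[0,0,0],"fingers":0},
    {"dp":[-15,50,0],"dr":[0,0,0],"fingers":0},
    {"dp":[-15,50,0],"dr":[0,0,0],"fingers":0}
  ]
}}

```text
time_s: 13.05
tool_pos: [0.5884, -0.2117, 0.2168]
tool_rot: [180.0, -0.2, 2.2]
force: [0.3, 0.1, 0.3]
grip_width: 0.0228
grasp_force: 0.0
```

Call:
{"method": "step_arm", "body": {
  "moves": [
    {"dp":[-15,50,0],"dr":[0,0,0],"fingers":0},
    {"dp":[-15,50,0],"dr":[0,0,0],"fingers":0},
    {"dp":[-15,50,0],"dr":[0,0,0.025],"fingers":0},
    {"dp":[-13,45,0],"dr":[0,0,0.025],"fingers":0},
    {"dp":[-13,24,0],"dr":[0,0,0.025],"fingers":0}
  ]
}}

```text
time_s: 13.68
tool_pos: [0.5223, -0.4337, 0.2157]
tool_rot: [180.0, -0.1, -2.3]
force: [-0.4, -0.1, 0.5]
grip_width: 0.0723
grasp_force: 0.0
```

Run:
```python
from h import *
S=env.read_camera("scene")
go([.5267,-.432,.056],-2.07)
a=cv2.resize(S[140:200,205:265],None,fx=6,fy=6,interpolation=cv2.INTER_CUBIC)
b=cv2.resize(S[190:260,110:215],None,fx=4,fy=4,interpolation=cv2.INTER_CUBIC)
W=np.zeros((360,790,3),np.uint8);W[:,:360]=a;W[:280,365:785]=b
cv2.imwrite("pics/c6.png",W[:,:,::-1])
```

```text
at [ 0.5196 -0.4371  0.2156] [ 1.7986e+02 -3.0000e-02 -2.6000e+00] t 13.72 F [-1.9 -3.  -0.1] w 0.0763
dp now [  6.7  -5.8 159.6] dr [ 0.0025 -0.0006 -0.0092] dp after turn [  6.9  -5.3 159.6]
```

View pics/c6.png

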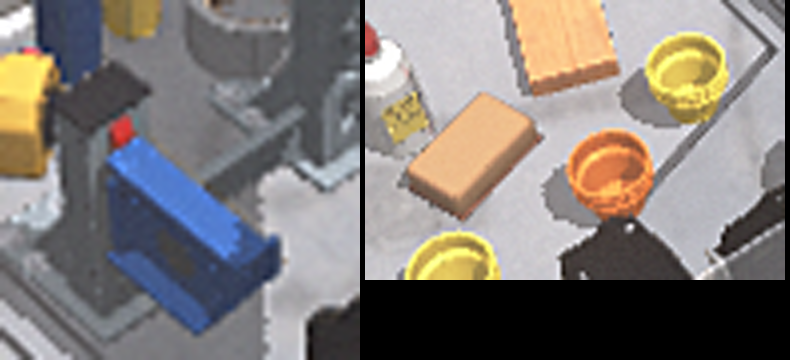

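The left catch is out over the bracket's rear edge at (122,132). The two yellow pots are single, at (685,75) and (450,270), with the orange one between them. Now bracket B.

Call:
{"method": "step_arm", "body": {
  "moves": [
    {"dp":[5,-4,40],"dr":[0,0,-0.007],"fingers":0},
    {"dp":[0,0,50],"dr":[0,0,0],"fingers":0},
    {"dp":[0,0,40],"dr":[0,0,0],"fingers":0},
    {"dp":[0,0,30],"dr":[0,0,0],"fingers":0},
    {"dp":[0,0,0],"dr":[0,0,0],"fingers":0}
  ]
}}

```text
time_s: 14.35
tool_pos: [0.5284, -0.4239, 0.0534]
tool_rot: [-179.7, 0.1, -1.6]
force: [-1.1, 0.9, -0.5]
grip_width: 0.0873
grasp_force: 0.0
```

Call:
{"method": "step_arm", "body": {
  "moves": [
    {"dp":[0,0,0],"dr":[0,0,0],"fingers":1},
    {"dp":[0,0,0],"dr":[0,0,0],"fingers":1},
    {"dp":[0,0,0],"dr":[0,0,0],"fingers":1},
    {"dp":[0,0,0],"dr":[0,0,0],"fingers":1},
    {"dp":[0,0,0],"dr":[0,0,0],"fingers":1}
  ]
}}

```text
time_s: 14.98
tool_pos: [0.5294, -0.4273, 0.0564]
tool_rot: [180.0, -0.2, -1.7]
force: [-0.6, 0.1, 0.3]
grip_width: 0.0447
grasp_force: 0.1
```

Call:
{"method": "step_arm", "body": {
  "moves": [
    {"dp":[0,0,0],"dr":[0,0,0],"fingers":1},
    {"dp":[0,0,0],"dr":[0,0,0],"fingers":1},
    {"dp":[0,0,0],"dr":[0,0,0],"fingers":1},
    {"dp":[0,0,0],"dr":[0,0,0],"fingers":1},
    {"dp":[0,0,0],"dr":[0,0,0],"fingers":1}
  ]
}}

```text
time_s: 15.6
tool_pos: [0.5294, -0.4274, 0.0563]
tool_rot: [180.0, -0.2, -1.7]
force: [-0.4, -0.5, 1.8]
grip_width: 0.0263
grasp_force: 34.2
```

```bash
python3 -c "
from h import *
go([.5267,-.432,.056],2.12)"
```

```text
at [ 0.5294 -0.4274  0.0563] [179.99  -0.18  -1.71] t 15.6 F [-0.4 -0.5  1.8] w 0.0263
dp now [-2.6  4.7  0.3] dr [ 0.0003 -0.003  -0.0668] dp after turn [-2.9  4.5  0.3]
```

Call:
{"method": "step_arm", "body": {
  "moves": [
    {"dp":[0,0,-20],"dr":[0,0,0],"fingers":1},
    {"dp":[0,0,-30],"dr":[0,0,-0.034],"fingers":1},
    {"dp":[0,0,-22],"dr":[0,0,-0.033],"fingers":1},
    {"dp":[0,0,0],"dr":[0,0,0],"fingers":1},
    {"dp":[8,-35,0],"dr":[0,0,0],"fingers":1}
  ]
}}

```text
time_s: 16.23
tool_pos: [0.5334, -0.3952, 0.1273]
tool_rot: [179.9, -0.0, 1.7]
force: [0.9, 0.8, -2.4]
grip_width: 0.0267
grasp_force: 34.2
```

Call:
{"method": "step_arm", "body": {
  "moves": [
    {"dp":[8,-50,0],"dr":[0,0,0],"fingers":1},
    {"dp":[8,-50,0],"dr":[0,0,0],"fingers":1},
    {"dp":[8,-35,0],"dr":[0,0,0],"fingers":1},
    {"dp":[6,-15,0],"dr":[0,0,0],"fingers":1},
    {"dp":[0,0,0],"dr":[0,0,0],"fingers":1}
  ]
}}

```text
time_s: 16.85
tool_pos: [0.5604, -0.2402, 0.1279]
tool_rot: [-180.0, -0.1, 2.2]
force: [-0.3, -0.6, -3.3]
grip_width: 0.0265
grasp_force: 34.2
```

Call:
{"method": "step_arm", "body": {
  "moves": [
    {"dp":[0,0,0],"dr":[0,0,0],"fingers":1},
    {"dp":[0,0,0],"dr":[0,0,0],"fingers":1},
    {"dp":[0,0,0],"dr":[0,0,0],"fingers":1},
    {"dp":[0,0,0],"dr":[0,0,0],"fingers":1},
    {"dp":[0,0,0],"dr":[0,0,0],"fingers":1}
  ]
}}

```text
time_s: 17.48
tool_pos: [0.5603, -0.241, 0.1283]
tool_rot: [180.0, -0.2, 2.1]
force: [-0.2, 0.3, -2.9]
grip_width: 0.0262
grasp_force: 34.2
```

```bash
python3 -c "
from h import *
go([.5604,-.2415,.1283],2.12)"
```

```text
at [ 0.5603 -0.241   0.1283] [ 1.80e+02 -1.70e-01  2.13e+00] t 17.48 F [-0.2  0.3 -2.9] w 0.0262
dp now [0.1 0.5 0. ] dr [ 0.0001 -0.003   0.0001] dp after turn [0.1 0.5 0. ]
```

Right on target; forward 39 mm with the last part slow.

Call:
{"method": "step_arm", "body": {
  "moves": [
    {"dp":[8,0,0],"dr":[0,0,0],"fingers":1},
    {"dp":[8,0,0],"dr":[0,0,0],"fingers":1},
    {"dp":[6,0,0],"dr":[0,0,0],"fingers":1},
    {"dp":[4,0,0],"dr":[0,0,0],"fingers":1},
    {"dp":[3,0,0],"dr":[0,0,0],"fingers":1}
  ]
}}

```text
time_s: 18.1
tool_pos: [0.5883, -0.2399, 0.1282]
tool_rot: [-180.0, -0.0, 2.1]
force: [-5.1, 0.3, -0.5]
grip_width: 0.0262
grasp_force: 34.1
```

Call:
{"method": "step_arm", "body": {
  "moves": [
    {"dp":[3,0,0],"dr":[0,0,0],"fingers":1},
    {"dp":[3,0,0],"dr":[0,0,0],"fingers":1},
    {"dp":[2,0,0],"dr":[0,0,0],"fingers":1},
    {"dp":[1,0,0],"dr":[0,0,0],"fingers":1},
    {"dp":[0,0,0],"dr":[0,0,0],"fingers":1}
  ]
}}

```text
time_s: 18.73
tool_pos: [0.5947, -0.2408, 0.1287]
tool_rot: [180.0, 0.3, 2.0]
force: [-10.8, -0.9, 4.8]
grip_width: 0.0259
grasp_force: 34.5
```

Call:
{"method": "step_arm", "body": {
  "moves": [
    {"dp":[1,0,0],"dr":[0,0,0],"fingers":1},
    {"dp":[1,0,0],"dr":[0,0,0],"fingers":1},
    {"dp":[1,0,0],"dr":[0,0,0],"fingers":1},
    {"dp":[0,0,0],"dr":[0,0,0],"fingers":1},
    {"dp":[0,0,0],"dr":[0,0,0],"fingers":1}
  ]
}}

```text
time_s: 19.35
tool_pos: [0.5959, -0.241, 0.1294]
tool_rot: [179.9, 0.4, 2.0]
force: [-15.9, 0.6, 10.4]
grip_width: 0.0259
grasp_force: 34.4
```

Run:
```python
from h import *
S=env.read_camera("scene");T=env.read_camera("top");print(env.get_obs()["wrist_torque"])
a=cv2.resize(S[120:200,235:315],None,fx=5,fy=5,interpolation=cv2.INTER_CUBIC)
b=cv2.resize(T[110:190,280:360],None,fx=5,fy=5,interpolation=cv2.INTER_CUBIC)
cv2.imwrite("pics/c7.png",np.hstack([a,b])[:,:,::-1])
```

```text
[ 0.10025363  3.6929711  -0.01778033]
```

View pics/c7.png

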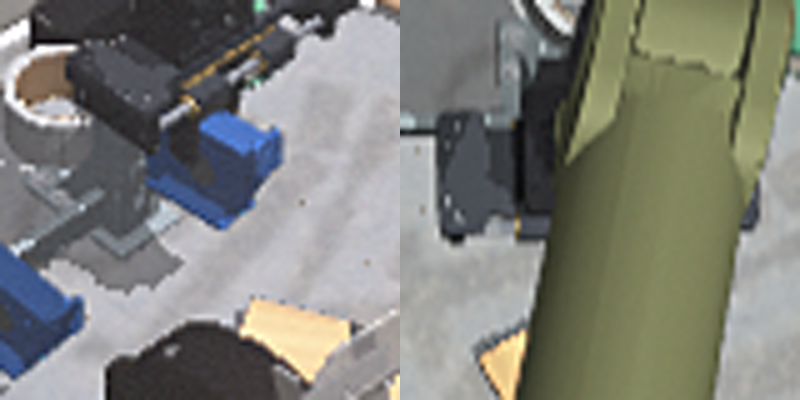

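The scene crop shows bracket B's rear against the right upright without being seated. Force built up from the point where the claw tips meet the face, so B probably sits askew in the grip (width was 26.5 mm against 25.7 for A). I'll set it back on the bench, re-measure and re-grip centred.

Call:
{"method": "step_arm", "body": {
  "moves": [
    {"dp":[-20,0,0],"dr":[0,0,0],"fingers":1},
    {"dp":[-25,0,0],"dr":[0,0,0],"fingers":1},
    {"dp":[-25,40,0],"dr":[0,0,0],"fingers":1},
    {"dp":[0,50,0],"dr":[0,0,0],"fingers":1},
    {"dp":[0,50,0],"dr":[0,0,0],"fingers":1}
  ]
}}

```text
time_s: 20.08
tool_pos: [0.5369, -0.3835, 0.1289]
tool_rot: [179.9, -0.3, 2.1]
force: [-0.2, 0.3, -2.2]
grip_width: 0.0258
grasp_force: 34.6
```

Call:
{"method": "step_arm", "body": {
  "moves": [
    {"dp":[0,40,0],"dr":[0,0,0],"fingers":1},
    {"dp":[0,0,30],"dr":[0,0,0],"fingers":1},
    {"dp":[0,0,25],"dr":[0,0,0],"fingers":1},
    {"dp":[0,0,6],"dr":[0,0,0],"fingers":1},
    {"dp":[0,0,0],"dr":[0,0,0],"fingers":1}
  ]
}}

```text
time_s: 20.7
tool_pos: [0.5386, -0.4218, 0.0675]
tool_rot: [180.0, -0.2, 2.2]
force: [0.5, 0.6, -2.6]
grip_width: 0.0257
grasp_force: 34.6
```

Call:
{"method": "step_arm", "body": {
  "moves": [
    {"dp":[0,0,2],"dr":[0,0,0],"fingers":1},
    {"dp":[0,0,2],"dr":[0,0,0],"fingers":1},
    {"dp":[0,0,2],"dr":[0,0,0],"fingers":1},
    {"dp":[0,0,2],"dr":[0,0,0],"fingers":1},
    {"dp":[0,0,0],"dr":[0,0,0],"fingers":1}
  ]
}}

```text
time_s: 21.32
tool_pos: [0.5382, -0.422, 0.0595]
tool_rot: [180.0, -0.2, 2.1]
force: [-0.5, 0.4, -1.1]
grip_width: 0.0259
grasp_force: 34.5
```

```bash
python3 -c "
from h import *
go([.5267,-.432,.056],2.12)"
```

```text
at [ 0.5382 -0.422   0.0595] [ 1.7998e+02 -1.7000e-01  2.1300e+00] t 21.32 F [-0.5  0.4 -1.1] w 0.0259
dp now [-11.9   9.6   3.5] dr [ 0.0003 -0.003   0.0002] dp after turn [-11.8   9.6   3.5]
```

Call:
{"method": "step_arm", "body": {
  "moves": [
    {"dp":[0,0,2],"dr":[0,0,0],"fingers":1},
    {"dp":[0,0,1],"dr":[0,0,0],"fingers":1},
    {"dp":[0,0,0],"dr":[0,0,0],"fingers":1},
    {"dp":[0,0,0],"dr":[0,0,0],"fingers":0.4},
    {"dp":[0,0,0],"dr":[0,0,0],"fingers":0.4}
  ]
}}

```text
time_s: 21.95
tool_pos: [0.5388, -0.4218, 0.0565]
tool_rot: [180.0, -0.2, 2.1]
force: [0.1, 0.3, -0.5]
grip_width: 0.0386
grasp_force: 0.0
```

Call:
{"method": "step_arm", "body": {
  "moves": [
    {"dp":[0,0,0],"dr":[0,0,0],"fingers":0},
    {"dp":[0,0,0],"dr":[0,0,0],"fingers":0},
    {"dp":[0,0,-40],"dr":[0,0,0],"fingers":0},
    {"dp":[0,0,-60],"dr":[0,0,0],"fingers":0},
    {"dp":[0,0,-60],"dr":[0,0,0],"fingers":0}
  ]
}}

```text
time_s: 22.58
tool_pos: [0.5376, -0.4215, 0.2176]
tool_rot: [-180.0, -0.1, 2.2]
force: [0.4, -0.1, -0.5]
grip_width: 0.0846
grasp_force: 0.0
```

Call:
{"method": "step_arm", "body": {
  "moves": [
    {"dp":[-50,0,0],"dr":[0,0,0],"fingers":0},
    {"dp":[-50,0,-40],"dr":[0,0,0],"fingers":0},
    {"dp":[-40,0,-40],"dr":[0,0,0],"fingers":0},
    {"dp":[0,0,-40],"dr":[0,0,0],"fingers":0},
    {"dp":[0,0,0],"dr":[0,0,0],"fingers":0}
  ]
}}

```text
time_s: 23.2
tool_pos: [0.3996, -0.428, 0.3392]
tool_rot: [179.7, -0.5, 2.1]
force: [0.1, -0.9, -0.3]
grip_width: 0.0867
grasp_force: 0.0
```

Run:
```python
from h import *
S=env.read_camera("scene");T=env.read_camera("top");go([.5267,-.432,.056],2.12)
a=cv2.resize(S[115:215,215:365],None,fx=4,fy=4,interpolation=cv2.INTER_CUBIC)
b=cv2.resize(T[105:215,240:390],None,fx=4,fy=4,interpolation=cv2.INTER_CUBIC)
W=np.vstack([a,b])[:,:,::-1];cv2.imwrite("pics/c8.png",cv2.resize(W,(570,600+0*1),interpolation=cv2.INTER_AREA) if 0 else W[:600] if 0 else np.hstack([a,b[:400]])[:,:,::-1][:, :1200])
im=cv2.imread("pics/c8.png");cv2.imwrite("pics/c8.png",cv2.resize(im,(800,267)))
```

```text
at [ 0.399  -0.4268  0.3348] [179.98  -0.19   2.17] t 23.3 F [ 0.1 -0.3 -0.3] w 0.087
dp now [126.5  10.  279.2] dr [ 0.0003 -0.0033  0.0008] dp after turn [127.4  10.  278.8]
```

View pics/c8.png

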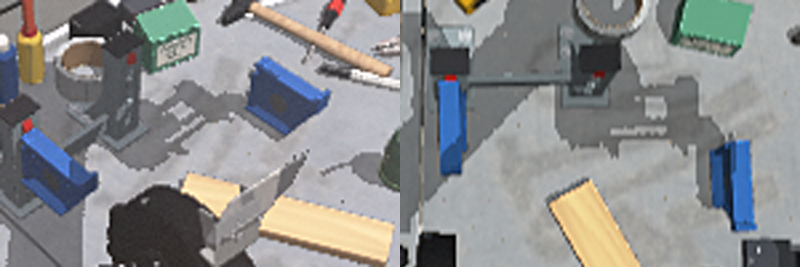

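B stands upright again on the bench, with its rail at about (740,185). The left bracket is locked at (450,125) and the plank is untouched.

Run:
```python
from h import *
np.set_printoptions(precision=4,suppress=True)
T=env.read_camera("top");h=cv2.cvtColor(T,cv2.COLOR_RGB2HSV)
for nm,(x0,y0,x1,y1),zt in(("L",(250,133,272,175),.141),("B",(355,150,390,200),.085)):
    P=h[y0:y1,x0:x1];m=cv2.inRange(P,(105,120,60),(125,255,255));v=P[:,:,2]
    for t in (140,160,180):
        mm=((m>0)&(v>t)).astype(np.uint8)
        rows=[(y0+i,x0+np.nonzero(r)[0].min(),x0+np.nonzero(r)[0].max(),int(r.sum())) for i,r in enumerate(mm) if r.sum()>3]
        if not rows: continue
        A=np.array(rows,float);k=(A[:,3]>=7)&(A[:,3]<=12);A=A[k]
        p=np.polyfit(A[:,0],(A[:,1]+A[:,2])/2,1)
        q=[plane("top",np.polyval(p,y),y,zt) for y in(A[0,0],A[-1,0])];e=q[0]-q[1]
        print(nm,t,A[0,0],A[-1,0],A[:,3].mean(),q[0][:2],q[1][:2],"yaw",np.degrees(np.arctan2(e[1],e[0])))
```

```text
L 140 136.0 158.0 7.6521739130434785 [ 0.6394 -0.0551] [ 0.5673 -0.0604] yaw 4.189249764549608
L 160 136.0 157.0 7.409090909090909 [ 0.6394 -0.0552] [ 0.5706 -0.0587] yaw 2.9189218646171327
L 180 136.0 156.0 7.0 [ 0.6394 -0.0557] [ 0.5738 -0.0567] yaw 0.8491511469706501
B 140 168.0 190.0 7.681818181818182 [ 0.5471 -0.4107] [ 0.4734 -0.4298] yaw 14.539775504611514
B 160 170.0 190.0 7.2631578947368425 [ 0.5405 -0.423 ] [ 0.4734 -0.4271] yaw 3.5036595247639206
B 180 172.0 190.0 7.25 [ 0.5337 -0.4237] [ 0.4734 -0.4265] yaw 2.6849925159917847
```

Call:
{"method": "step_arm", "body": {
  "moves": [
    {"dp":[45,0,20],"dr":[0,0,0],"fingers":0},
    {"dp":[45,0,30],"dr":[0,0,0],"fingers":0},
    {"dp":[40,0,40],"dr":[0,0,0],"fingers":0},
    {"dp":[0,0,45],"dr":[0,0,0],"fingers":0},
    {"dp":[0,0,25],"dr":[0,0,0],"fingers":0}
  ]
}}

```text
time_s: 23.98
tool_pos: [0.5281, -0.4198, 0.1694]
tool_rot: [-179.7, 0.2, 2.3]
force: [-0.1, -0.3, -0.2]
grip_width: 0.087
grasp_force: 0.0
```

Call:
{"method": "step_arm", "body": {
  "moves": [
    {"dp":[0,0,0],"dr":[0,0,0],"fingers":0},
    {"dp":[0,0,0],"dr":[0,0,0],"fingers":0},
    {"dp":[0,0,0],"dr":[0,0,0],"fingers":0},
    {"dp":[0,0,0],"dr":[0,0,0],"fingers":0},
    {"dp":[0,0,0],"dr":[0,0,0],"fingers":0}
  ]
}}

```text
time_s: 24.6
tool_pos: [0.5293, -0.4223, 0.176]
tool_rot: [180.0, -0.2, 2.1]
force: [-0.6, -0.4, -0.0]
grip_width: 0.0872
grasp_force: 0.0
```

```bash
python3 -c "
from h import *
go([.530,-.4221,.0563],2.12)"
```

```text
at [ 0.5293 -0.4223  0.176 ] [179.95  -0.22   2.13] t 24.6 F [-0.6 -0.4 -0. ] w 0.0872
dp now [  0.3  -0.3 119.7] dr [ 0.0008 -0.0038  0.0002] dp after turn [  0.7  -0.2 119.7]
```

Call:
{"method": "step_arm", "body": {
  "moves": [
    {"dp":[0,0,40],"dr":[0.0008,-0.0038,0],"fingers":0},
    {"dp":[0,0,40],"dr":[0,0,0],"fingers":0},
    {"dp":[0,0,30],"dr":[0,0,0],"fingers":0},
    {"dp":[0,0,10],"dr":[0,0,0],"fingers":0},
    {"dp":[0,0,0],"dr":[0,0,0],"fingers":0.5}
  ],
  "squeeze": 45
}}

```text
time_s: 25.22
tool_pos: [0.5292, -0.4221, 0.0553]
tool_rot: [-179.9, 0.1, 2.1]
force: [0.7, 0.4, -0.1]
grip_width: 0.0829
grasp_force: 0.0
```

Call:
{"method": "step_arm", "body": {
  "moves": [
    {"dp":[0,0,0],"dr":[0,0,0],"fingers":1},
    {"dp":[0,0,0],"dr":[0,0,0],"fingers":1},
    {"dp":[0,0,0],"dr":[0,0,0],"fingers":1},
    {"dp":[0,0,0],"dr":[0,0,0],"fingers":1},
    {"dp":[0,0,0],"dr":[0,0,0],"fingers":1}
  ]
}}

```text
time_s: 25.85
tool_pos: [0.5291, -0.4221, 0.0553]
tool_rot: [-180.0, 0.0, 2.1]
force: [-0.1, 0.6, 0.1]
grip_width: 0.0352
grasp_force: 0.0
```

Call:
{"method": "step_arm", "body": {
  "moves": [
    {"dp":[0,0,0],"dr":[0,0,0],"fingers":1},
    {"dp":[0,0,0],"dr":[0,0,0],"fingers":1},
    {"dp":[0,0,0],"dr":[0,0,0],"fingers":1},
    {"dp":[0,0,0],"dr":[0,0,0],"fingers":1},
    {"dp":[0,0,0],"dr":[0,0,0],"fingers":1}
  ]
}}

```text
time_s: 26.48
tool_pos: [0.5291, -0.4224, 0.0554]
tool_rot: [-180.0, 0.0, 2.1]
force: [-0.2, -1.0, 0.6]
grip_width: 0.0254
grasp_force: 44.5
```

```bash
python3 -c "
from h import *
go([.5581,-.2416,.1283],2.12)"
```

```text
at [ 0.5291 -0.4224  0.0554] [-1.7999e+02  4.0000e-02  2.1300e+00] t 26.48 F [-0.2 -1.   0.6] w 0.0254
dp now [  35.7 -179.6  -72.9] dr [-0.0003  0.0008  0.0002] dp after turn [  35.7 -179.6  -72.9]
```

Call:
{"method": "step_arm", "body": {
  "moves": [
    {"dp":[0,0,-25],"dr":[0,0,0],"fingers":1},
    {"dp":[0,0,-30],"dr":[0,0,0],"fingers":1},
    {"dp":[0,0,-17],"dr":[0,0,0],"fingers":1},
    {"dp":[6,-40,0],"dr":[0,0,0],"fingers":1},
    {"dp":[6,-50,0],"dr":[0,0,0],"fingers":1}
  ]
}}

```text
time_s: 27.1
tool_pos: [0.5371, -0.3315, 0.1265]
tool_rot: [-179.9, 0.1, 2.0]
force: [0.3, -0.1, -2.7]
grip_width: 0.0253
grasp_force: 44.5
```

Call:
{"method": "step_arm", "body": {
  "moves": [
    {"dp":[6,-50,0],"dr":[0,0,0],"fingers":1},
    {"dp":[6,-40,0],"dr":[0,0,0],"fingers":1},
    {"dp":[0,0,0],"dr":[0,0,0],"fingers":1},
    {"dp":[0,0,0],"dr":[0,0,0],"fingers":1},
    {"dp":[0,0,0],"dr":[0,0,0],"fingers":1}
  ]
}}

```text
time_s: 27.72
tool_pos: [0.5458, -0.2429, 0.1269]
tool_rot: [-180.0, 0.1, 2.0]
force: [-0.4, -0.7, -3.6]
grip_width: 0.0254
grasp_force: 44.5
```

Call:
{"method": "step_arm", "body": {
  "moves": [
    {"dp":[6,0,0],"dr":[0,0,0],"fingers":1},
    {"dp":[6,0,0],"dr":[0,0,0],"fingers":1},
    {"dp":[6,0,0],"dr":[0,0,0],"fingers":1},
    {"dp":[4,0,0],"dr":[0,0,0],"fingers":1},
    {"dp":[0,0,0],"dr":[0,0,0],"fingers":1}
  ]
}}

```text
time_s: 28.35
tool_pos: [0.5688, -0.2403, 0.1272]
tool_rot: [-179.9, 0.1, 2.2]
force: [0.5, -0.5, -2.2]
grip_width: 0.0255
grasp_force: 44.5
```

```bash
python3 -c "
from h import *
go([.596,-.2402,.1274],2.12)"
```

```text
at [ 0.5688 -0.2403  0.1272] [-1.7994e+02  5.0000e-02  2.1600e+00] t 28.35 F [ 0.5 -0.5 -2.2] w 0.0255
dp now [27.2  0.9 -0.2] dr [-0.001   0.0009  0.0008] dp after turn [27.2  0.9 -0.2]
```

Call:
{"method": "step_arm", "body": {
  "moves": [
    {"dp":[4,1,0],"dr":[0,0,0],"fingers":1},
    {"dp":[4,0,0],"dr":[0,0,0],"fingers":1},
    {"dp":[4,0,0],"dr":[0,0,0],"fingers":1},
    {"dp":[3,0,0],"dr":[0,0,0],"fingers":1},
    {"dp":[0,0,0],"dr":[0,0,0],"fingers":1}
  ]
}}

```text
time_s: 28.98
tool_pos: [0.5837, -0.2408, 0.1273]
tool_rot: [-179.9, 0.0, 2.2]
force: [0.5, 0.6, -2.1]
grip_width: 0.0257
grasp_force: 44.5
```

Call:
{"method": "step_arm", "body": {
  "moves": [
    {"dp":[1,0,0],"dr":[0,0,0],"fingers":1},
    {"dp":[1,0,0],"dr":[0,0,0],"fingers":1},
    {"dp":[1,0,0],"dr":[0,0,0],"fingers":1},
    {"dp":[0,0,0],"dr":[0,0,0],"fingers":1},
    {"dp":[0,0,0],"dr":[0,0,0],"fingers":1}
  ]
}}

```text
time_s: 29.6
tool_pos: [0.5864, -0.2408, 0.1273]
tool_rot: [-180.0, 0.1, 2.1]
force: [-0.8, -0.6, -3.0]
grip_width: 0.0254
grasp_force: 44.5
```

No force and already past the earlier jam point; continuing slowly.

Call:
{"method": "step_arm", "body": {
  "moves": [
    {"dp":[2,0,0],"dr":[0,0,0],"fingers":1},
    {"dp":[2,0,0],"dr":[0,0,0],"fingers":1},
    {"dp":[2,0,0],"dr":[0,0,0],"fingers":1},
    {"dp":[0,0,0],"dr":[0,0,0],"fingers":1},
    {"dp":[0,0,0],"dr":[0,0,0],"fingers":1}
  ]
}}

```text
time_s: 30.22
tool_pos: [0.5924, -0.2406, 0.1273]
tool_rot: [-180.0, 0.1, 2.1]
force: [0.8, -0.1, -2.1]
grip_width: 0.0256
grasp_force: 44.5
```

Call:
{"method": "step_arm", "body": {
  "moves": [
    {"dp":[1,0,0],"dr":[0,0,0],"fingers":1},
    {"dp":[1,0,0],"dr":[0,0,0],"fingers":1},
    {"dp":[1,0,0],"dr":[0,0,0],"fingers":1},
    {"dp":[1,0,0],"dr":[0,0,0],"fingers":1},
    {"dp":[0,0,0],"dr":[0,0,0],"fingers":1}
  ]
}}

```text
time_s: 30.85
tool_pos: [0.5966, -0.2405, 0.1273]
tool_rot: [-180.0, 0.0, 2.1]
force: [0.3, 0.1, -4.1]
grip_width: 0.0259
grasp_force: 44.5
```

Call:
{"method": "step_arm", "body": {
  "moves": [
    {"dp":[1,0,0],"dr":[0,0,0],"fingers":1},
    {"dp":[1,0,0],"dr":[0,0,0],"fingers":1},
    {"dp":[1,0,0],"dr":[0,0,0],"fingers":1},
    {"dp":[0,0,0],"dr":[0,0,0],"fingers":1},
    {"dp":[0,0,0],"dr":[0,0,0],"fingers":1}
  ]
}}

```text
time_s: 31.48
tool_pos: [0.5978, -0.2405, 0.1272]
tool_rot: [-179.9, 0.3, 2.1]
force: [-5.4, 0.6, -0.6]
grip_width: 0.0252
grasp_force: 44.5
```

Call:
{"method": "step_arm", "body": {
  "moves": [
    {"dp":[-1.5,0,0],"dr":[0,0,0],"fingers":1},
    {"dp":[0,0,4],"dr":[0,0,0],"fingers":1},
    {"dp":[0,0,4],"dr":[0,0,0],"fingers":1},
    {"dp":[0,0,3],"dr":[0,0,0],"fingers":1},
    {"dp":[0,0,0],"dr":[0,0,0],"fingers":1}
  ]
}}

```text
time_s: 32.1
tool_pos: [0.5976, -0.2405, 0.1158]
tool_rot: [-179.9, 0.1, 2.1]
force: [-3.6, 0.2, -1.3]
grip_width: 0.0255
grasp_force: 44.4
```

Call:
{"method": "step_arm", "body": {
  "moves": [
    {"dp":[0,0,1],"dr":[0,0,0],"fingers":1},
    {"dp":[0,0,1],"dr":[0,0,0],"fingers":1},
    {"dp":[0,0,1],"dr":[0,0,0],"fingers":1},
    {"dp":[0,0,0],"dr":[0,0,0],"fingers":1},
    {"dp":[0,0,0],"dr":[0,0,0],"fingers":1}
  ]
}}

```text
time_s: 32.72
tool_pos: [0.5976, -0.2401, 0.1135]
tool_rot: [-179.9, 0.1, 2.1]
force: [-5.4, 0.6, 0.7]
grip_width: 0.0258
grasp_force: 44.4
```

Call:
{"method": "step_arm", "body": {
  "moves": [
    {"dp":[0,0,0],"dr":[0,0,0],"fingers":0.5},
    {"dp":[0,0,0],"dr":[0,0,0],"fingers":0.5},
    {"dp":[0,0,0],"dr":[0,0,0],"fingers":0.5},
    {"dp":[0,0,0],"dr":[0,0,0],"fingers":0.5},
    {"dp":[0,0,0],"dr":[0,0,0],"fingers":0.5}
  ],
  "squeeze": 35
}}

```text
time_s: 33.35
tool_pos: [0.5981, -0.2404, 0.1134]
tool_rot: [-180.0, 0.0, 2.1]
force: [-0.3, -0.2, 0.2]
grip_width: 0.0433
grasp_force: 0.0
```

Call:
{"method": "step_arm", "body": {
  "moves": [
    {"dp":[0,0,-20],"dr":[0,0,0],"fingers":0.5},
    {"dp":[0,0,-40],"dr":[0,0,0],"fingers":0.5},
    {"dp":[0,0,-25],"dr":[0,0,0],"fingers":1},
    {"dp":[20,0,0],"dr":[0,0,0],"fingers":1},
    {"dp":[18,0,0],"dr":[0,0,0],"fingers":1}
  ]
}}

```text
time_s: 33.98
tool_pos: [0.6371, -0.2394, 0.201]
tool_rot: [180.0, -0.1, 2.1]
force: [-0.2, -0.4, -1.2]
grip_width: 0.0211
grasp_force: 0.0
```

Call:
{"method": "step_arm", "body": {
  "moves": [
    {"dp":[0,0,30],"dr":[0,0,0],"fingers":1},
    {"dp":[0,0,20],"dr":[0,0,0],"fingers":1},
    {"dp":[0,0,5],"dr":[0,0,0],"fingers":1},
    {"dp":[0,0,0],"dr":[0,0,0],"fingers":1},
    {"dp":[0,0,0],"dr":[0,0,0],"fingers":1}
  ]
}}

```text
time_s: 34.6
tool_pos: [0.6363, -0.2391, 0.1442]
tool_rot: [-180.0, -0.0, 2.1]
force: [-0.4, -0.4, 0.2]
grip_width: 0.0007
grasp_force: 0.0
```

Call:
{"method": "step_arm", "body": {
  "moves": [
    {"dp":[0,0,2],"dr":[0,0,0],"fingers":1},
    {"dp":[0,0,1],"dr":[0,0,0],"fingers":1},
    {"dp":[0,0,2],"dr":[0,0,0],"fingers":1},
    {"dp":[0,0,1],"dr":[0,0,0],"fingers":1},
    {"dp":[0,0,1],"dr":[0,0,0],"fingers":1}
  ]
}}

```text
time_s: 35.22
tool_pos: [0.637, -0.2394, 0.1409]
tool_rot: [179.9, -0.1, 2.1]
force: [-6.4, 2.2, 19.6]
grip_width: 0.0002
grasp_force: 10.0
```

Call:
{"method": "step_arm", "body": {
  "moves": [
    {"dp":[0,0,-40],"dr":[0,0,0],"fingers":1},
    {"dp":[0,0,-55],"dr":[0,0,0],"fingers":1},
    {"dp":[-30,45,-20],"dr":[0,0,0],"fingers":0},
    {"dp":[-30,45,-20],"dr":[0,0,0],"fingers":0},
    {"dp":[-30,45,0],"dr":[0,0,0],"fingers":0}
  ]
}}

```text
time_s: 35.85
tool_pos: [0.551, -0.3789, 0.2734]
tool_rot: [179.9, -0.1, 2.2]
force: [0.6, -0.7, 0.0]
grip_width: 0.0225
grasp_force: 0.0
```

Call:
{"method": "step_arm", "body": {
  "moves": [
    {"dp":[-30,45,0],"dr":[0,0,0],"fingers":0},
    {"dp":[-30,45,0],"dr":[0,0,0],"fingers":0},
    {"dp":[-30,40,0],"dr":[0,0,0],"fingers":0},
    {"dp":[0,0,0],"dr":[0,0,0],"fingers":0},
    {"dp":[0,0,0],"dr":[0,0,0],"fingers":0}
  ]
}}

```text
time_s: 36.48
tool_pos: [0.4664, -0.5099, 0.2708]
tool_rot: [-179.9, 0.0, 2.2]
force: [0.5, 1.0, -0.0]
grip_width: 0.0723
grasp_force: 0.0
```

Run:
```python
from h import *
np.set_printoptions(precision=4,suppress=True)
S=env.read_camera("scene");T=env.read_camera("top")
a=cv2.resize(S[115:205,205:325],None,fx=4,fy=4,interpolation=cv2.INTER_CUBIC)
b=cv2.resize(T[115:262,240:375],None,fx=2.45,fy=2.45,interpolation=cv2.INTER_CUBIC)[:360]
cv2.imwrite("pics/c9.png",np.hstack([a,b])[:,:,::-1][:,:800])
m=np.zeros((384,512),np.uint8)
for c in blobs(T,(12,40,70),(24,170,255),200):
    r=cv2.minAreaRect(c);(u,v),(w,h),ang=r
    if 270<u<380 and v>170:
        box=cv2.boxPoints(r);P=np.array([plane("top",*p,.016)[:2] for p in box]);print(r,P.ravel(),"centre",P.mean(0),[np.linalg.norm(P[i]-P[(i+1)%4]) for i in(0,1)])
        e=max([P[1]-P[0],P[2]-P[1]],key=np.linalg.norm);print("long axis deg",np.degrees(np.arctan2(e[1],e[0])))
```

```text
((310.1827697753906, 299.0583801269531), (75.94935607910156, 53.64902877807617), 85.91438293457031) [ 0.2218 -0.1392  0.2379 -0.3234 -0.0148 -0.3407 -0.0309 -0.1598] centre [ 0.1035 -0.2408] [np.float64(0.18490996818026567), np.float64(0.25326878359453525)]
long axis deg -176.08487188092633
((323.1384582519531, 211.49229431152344), (81.11871337890625, 19.349416732788086), 60.2551155090332) [ 0.507  -0.1854  0.5419 -0.2444  0.2982 -0.3837  0.2644 -0.3257] centre [ 0.4029 -0.2848] [np.float64(0.0684728602767546), np.float64(0.2807573542018686)]
long axis deg -150.23453760074207
```

View pics/c9.png

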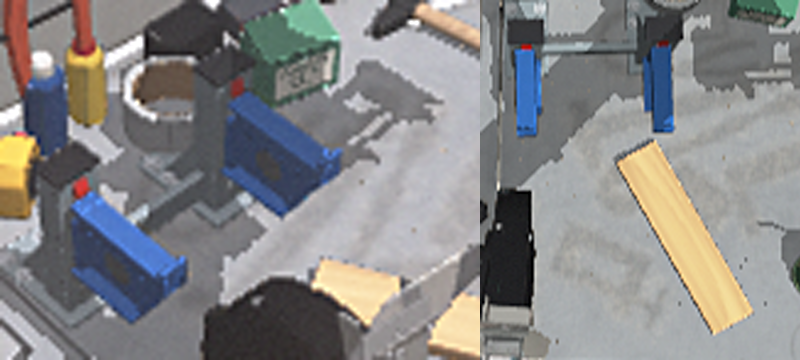

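Both brackets are locked, with red catches out above the rails at (82,187) and (238,88). The plank lies untouched from (635,150) to (735,320), with its far corner just under the right bracket's tip, so I'll draw it back before lifting.

Call:
{"method": "step_arm", "body": {
  "moves": [
    {"dp":[-11,-45,0],"dr":[0,0,0],"fingers":0},
    {"dp":[-11,-45,0],"dr":[0,0,0],"fingers":0},
    {"dp":[-11,-45,0],"dr":[0,0,0],"fingers":0},
    {"dp":[-11,-45,0],"dr":[0,0,0],"fingers":0},
    {"dp":[-11,-47,0],"dr":[0,0,0],"fingers":0}
  ]
}}

```text
time_s: 37.2
tool_pos: [0.403, -0.2828, 0.2716]
tool_rot: [-180.0, 0.0, 2.3]
force: [0.2, 0.6, -0.3]
grip_width: 0.0868
grasp_force: 0.0
```

Call:
{"method": "step_arm", "body": {
  "moves": [
    {"dp":[0,0,30],"dr":[0,0,-0.097],"fingers":0},
    {"dp":[0,0,30],"dr":[0,0,-0.097],"fingers":0},
    {"dp":[0,0,30],"dr":[0,0,-0.097],"fingers":0},
    {"dp":[0,0,30],"dr":[0,0,-0.097],"fingers":0},
    {"dp":[0,0,30],"dr":[0,0,-0.097],"fingers":0}
  ]
}}

```text
time_s: 37.83
tool_pos: [0.4034, -0.2842, 0.1209]
tool_rot: [-180.0, 0.0, 30.3]
force: [0.1, 0.1, 0.3]
grip_width: 0.0869
grasp_force: 0.0
```

Call:
{"method": "step_arm", "body": {
  "moves": [
    {"dp":[0,0,20],"dr":[0,0,0],"fingers":0},
    {"dp":[0,0,20],"dr":[0,0,0],"fingers":0},
    {"dp":[0,0,0],"dr":[0,0,0],"fingers":0},
    {"dp":[0,0,0],"dr":[0,0,0],"fingers":0},
    {"dp":[0,0,0],"dr":[0,0,0],"fingers":0}
  ]
}}

```text
time_s: 38.45
tool_pos: [0.4033, -0.2859, 0.0826]
tool_rot: [180.0, -0.0, 30.0]
force: [-0.4, 0.5, 0.4]
grip_width: 0.0868
grasp_force: 0.0
```

```bash
python3 -c "
from h import *
go([.403,-.285,.004],29.85)"
```

```text
at [ 0.4033 -0.2859  0.0826] [ 1.7995e+02 -2.0000e-02  2.9960e+01] t 38.45 F [-0.4  0.5  0.4] w 0.0868
dp now [ 0.1 -1.  78.6] dr [ 0.0009 -0.0003  0.002 ] dp after turn [ 0.1 -0.9 78.6]
```

Call:
{"method": "step_arm", "body": {
  "moves": [
    {"dp":[0,-1,25],"dr":[0,0,0],"fingers":0},
    {"dp":[0,0,25],"dr":[0,0,0],"fingers":0},
    {"dp":[0,0,18],"dr":[0,0,0],"fingers":0},
    {"dp":[0,0,9],"dr":[0,0,0],"fingers":0},
    {"dp":[0,0,0],"dr":[0,0,0],"fingers":0.5}
  ]
}}

```text
time_s: 39.08
tool_pos: [0.4019, -0.2847, 0.0043]
tool_rot: [-179.9, 0.0, 29.9]
force: [-0.2, -0.3, -0.1]
grip_width: 0.0824
grasp_force: 0.0
```

Call:
{"method": "step_arm", "body": {
  "moves": [
    {"dp":[0,0,0],"dr":[0,0,0],"fingers":1},
    {"dp":[0,0,0],"dr":[0,0,0],"fingers":1},
    {"dp":[0,0,0],"dr":[0,0,0],"fingers":1},
    {"dp":[0,0,0],"dr":[0,0,0],"fingers":1},
    {"dp":[0,0,0],"dr":[0,0,0],"fingers":1}
  ]
}}

```text
time_s: 39.7
tool_pos: [0.4026, -0.2854, 0.0053]
tool_rot: [180.0, -0.0, 29.9]
force: [0.2, -0.5, 5.9]
grip_width: 0.0659
grasp_force: 35.0
```

```bash
python3 -c "
from h import *
go([.403,-.285,.004],29.85)"
```

```text
at [ 0.4026 -0.2854  0.0053] [ 1.7996e+02 -1.0000e-02  2.9920e+01] t 39.7 F [ 0.2 -0.5  5.9] w 0.0659
dp now [ 0.5 -0.2  1.3] dr [ 0.0007 -0.0002  0.0013] dp after turn [ 0.5 -0.2  1.3]
```

Call:
{"method": "step_arm", "body": {
  "moves": [
    {"dp":[0,0,-6],"dr":[0,0,0],"fingers":1},
    {"dp":[-15,0,-2],"dr":[0,0,0],"fingers":1},
    {"dp":[-20,0,0],"dr":[0,0,0],"fingers":1},
    {"dp":[-15,0,0],"dr":[0,0,0],"fingers":1},
    {"dp":[0,0,-20],"dr":[0,0,0],"fingers":1}
  ]
}}

```text
time_s: 40.33
tool_pos: [0.355, -0.3097, 0.031]
tool_rot: [-179.7, 0.1, 29.8]
force: [1.1, 0.0, -1.5]
grip_width: 0.0654
grasp_force: 35.0
```

Call:
{"method": "step_arm", "body": {
  "moves": [
    {"dp":[0,0,-50],"dr":[0,0,0],"fingers":1},
    {"dp":[0,0,-55],"dr":[0,0,0],"fingers":1},
    {"dp":[0,0,-55],"dr":[0,0,0],"fingers":1},
    {"dp":[0,0,-55],"dr":[0,0,0],"fingers":1},
    {"dp":[0,0,-45],"dr":[0,0,0],"fingers":1}
  ]
}}

```text
time_s: 40.95
tool_pos: [0.3582, -0.3102, 0.2946]
tool_rot: [180.0, 0.0, 29.9]
force: [-0.4, -0.2, -2.2]
grip_width: 0.0653
grasp_force: 35.0
```

```bash
python3 -c "
from h import *
go([.5945,-.1502,.29],92.12)"
```

```text
at [ 0.3582 -0.3102  0.2946] [1.7999e+02 1.0000e-02 2.9900e+01] t 40.95 F [-0.4 -0.2 -2.2] w 0.0653
dp now [284.6 -20.9   4.5] dr [ 1.000e-04  4.000e-04 -1.086e+00] dp after turn [151.1 242.1   4.6]
```

Call:
{"method": "step_arm", "body": {
  "moves": [
    {"dp":[55,-4,0],"dr":[0,0,0],"fingers":1},
    {"dp":[57,-4,0],"dr":[0,0,0],"fingers":1},
    {"dp":[57,-4,0],"dr":[0,0,0],"fingers":1},
    {"dp":[57,-4,0],"dr":[0,0,0],"fingers":1},
    {"dp":[57,-4,0],"dr":[0,0,0],"fingers":1}
  ]
}}

```text
time_s: 41.58
tool_pos: [0.5947, -0.1514, 0.2919]
tool_rot: [-179.9, 0.1, 29.9]
force: [0.4, -0.4, -1.9]
grip_width: 0.0654
grasp_force: 35.0
```

Call:
{"method": "step_arm", "body": {
  "moves": [
    {"dp":[0,0,0],"dr":[0,0,-0.15],"fingers":1},
    {"dp":[0,0,0],"dr":[0,0,-0.15],"fingers":1},
    {"dp":[0,0,0],"dr":[0,0,-0.15],"fingers":1},
    {"dp":[0,0,0],"dr":[0,0,-0.15],"fingers":1},
    {"dp":[0,0,0],"dr":[0,0,-0.15],"fingers":1}
  ]
}}

```text
time_s: 42.2
tool_pos: [0.5933, -0.1522, 0.2916]
tool_rot: [-179.9, -0.0, 73.2]
force: [-0.4, 0.6, -2.8]
grip_width: 0.0656
grasp_force: 35.0
```

Call:
{"method": "step_arm", "body": {
  "moves": [
    {"dp":[0,0,0],"dr":[0,0,-0.15],"fingers":1},
    {"dp":[0,0,0],"dr":[0,0,-0.15],"fingers":1},
    {"dp":[0,0,0],"dr":[0,0,-0.036],"fingers":1},
    {"dp":[0,0,0],"dr":[0,0,0],"fingers":1},
    {"dp":[0,0,0],"dr":[0,0,0],"fingers":1}
  ]
}}

```text
time_s: 42.82
tool_pos: [0.594, -0.1516, 0.2923]
tool_rot: [-179.9, -0.0, 92.1]
force: [-0.3, 0.0, -2.0]
grip_width: 0.0661
grasp_force: 35.0
```

```bash
python3 -c "
from h import *
go([.5945,-.1502,.1463],92.12)"
```

```text
at [ 0.594  -0.1516  0.2923] [-1.7994e+02 -4.0000e-02  9.2060e+01] t 42.83 F [-0.3  0.  -2. ] w 0.0661
dp now [  1.3   0.8 146. ] dr [-0.0011 -0.0007 -0.001 ] dp after turn [  1.4   0.6 146. ]
```

Call:
{"method": "step_arm", "body": {
  "moves": [
    {"dp":[1.3,0.7,35],"dr":[-0.001,-0.0007,-0.001],"fingers":1},
    {"dp":[0,0,45],"dr":[0,0,0],"fingers":1},
    {"dp":[0,0,40],"dr":[0,0,0],"fingers":1},
    {"dp":[0,0,18],"dr":[0,0,0],"fingers":1},
    {"dp":[0,0,0],"dr":[0,0,0],"fingers":1}
  ]
}}

```text
time_s: 43.45
tool_pos: [0.5942, -0.15, 0.1537]
tool_rot: [-179.9, -0.0, 92.2]
force: [-0.3, 0.5, -1.8]
grip_width: 0.0656
grasp_force: 35.0
```

Call:
{"method": "step_arm", "body": {
  "moves": [
    {"dp":[0,0,0],"dr":[0,0,0],"fingers":1},
    {"dp":[0,0,3],"dr":[0,0,0],"fingers":1},
    {"dp":[0,0,2],"dr":[0,0,0],"fingers":1},
    {"dp":[0,0,1],"dr":[0,0,0],"fingers":1},
    {"dp":[0,0,0],"dr":[0,0,0],"fingers":1}
  ]
}}

```text
time_s: 44.08
tool_pos: [0.5947, -0.1501, 0.1484]
tool_rot: [180.0, -0.0, 92.2]
force: [-0.5, -0.3, -1.5]
grip_width: 0.0656
grasp_force: 35.0
```

```bash
python3 -c "
from h import *
go([.5945,-.1502,.1463],92.12)"
```

```text
at [ 0.5947 -0.1501  0.1484] [180.   -0.   92.2] t 44.08 F [-0.5 -0.3 -1.5] w 0.0656
dp now [-0.1 -0.2  2.1] dr [ 0.0001 -0.      0.0015] dp after turn [-0.1 -0.2  2.1]
```

Call:
{"method": "step_arm", "body": {
  "moves": [
    {"dp":[0,0,1],"dr":[0,0,0],"fingers":1},
    {"dp":[0,0,1],"dr":[0,0,0],"fingers":1},
    {"dp":[0,0,0.5],"dr":[0,0,0],"fingers":1},
    {"dp":[0,0,0.5],"dr":[0,0,0],"fingers":1},
    {"dp":[0,0,0],"dr":[0,0,0],"fingers":1}
  ]
}}

```text
time_s: 44.7
tool_pos: [0.5948, -0.1501, 0.1459]
tool_rot: [180.0, 0.0, 92.2]
force: [-1.2, 0.5, 2.8]
grip_width: 0.0657
grasp_force: 35.0
```

Call:
{"method": "step_arm", "body": {
  "moves": [
    {"dp":[0,0,0],"dr":[0,0,0],"fingers":0.15},
    {"dp":[0,0,0],"dr":[0,0,0],"fingers":0.15},
    {"dp":[0,0,0],"dr":[0,0,0],"fingers":0},
    {"dp":[0,0,-10],"dr":[0,0,0],"fingers":0},
    {"dp":[0,0,-40],"dr":[0,0,0],"fingers":0}
  ]
}}

```text
time_s: 45.32
tool_pos: [0.5932, -0.15, 0.1941]
tool_rot: [-179.8, -0.1, 92.2]
force: [-0.0, -0.3, -0.4]
grip_width: 0.086
grasp_force: 0.0
```

Call:
{"method": "step_arm", "body": {
  "moves": [
    {"dp":[0,0,-50],"dr":[0,0,0],"fingers":0},
    {"dp":[0,0,-50],"dr":[0,0,0],"fingers":0},
    {"dp":[0,0,-30],"dr":[0,0,0],"fingers":0},
    {"dp":[0,0,0],"dr":[0,0,0],"fingers":0},
    {"dp":[0,0,0],"dr":[0,0,0],"fingers":0}
  ]
}}

```text
time_s: 45.95
tool_pos: [0.5944, -0.1501, 0.3249]
tool_rot: [-180.0, -0.0, 92.2]
force: [0.0, -0.4, 0.5]
grip_width: 0.087
grasp_force: 0.0
```

Run:
```python
from h import *
np.set_printoptions(precision=4,suppress=True)
go([.5945,-.1502,.1463],92.12)
T=env.read_camera("top");S=env.read_camera("scene")
for n,I,win in(("top",T,(120,120,235,175)),("scene",S,(110,190,215,280))):
    x0,y0,x1,y1=win
    for c in blobs(I[y0:y1,x0:x1],(22,110,80),(36,255,255),60):
        e=cv2.fitEllipse(cv2.convexHull(c));(u,v)=e[0];b=cv2.minEnclosingCircle(c)
        print(n,u+x0,v+y0,e[1],cv2.contourArea(c),[plane(n,u+x0,v+y0,z)[:2] for z in(.045,.056)],"circ",plane(n,b[0][0]+x0,b[0][1]+y0,.05)[:2],b[1]*1.31/397.8)
print("bottle base/top",plane("top",153.6,115,0),plane("top",151.5,95,.12))
cv2.imwrite("pics/tmp_full.png",T[:,:,::-1])
```

```text
at [ 0.5944 -0.1501  0.3249] [-179.97   -0.01   92.21] t 45.95 F [ 0.  -0.4  0.5] w 0.087
dp now [ -0.2   0.2 178.6] dr [-0.0005 -0.0001  0.0016] dp after turn [ -0.1   0.1 178.6]
top 142.94257164001465 153.17232513427734 (18.74825668334961, 20.025251388549805) 275.5 [array([0.5947, 0.3463]), array([0.5928, 0.3429])] circ [0.5924 0.3446] 0.03312539598820736
top 212.76612854003906 141.6149959564209 (18.684118270874023, 19.416963577270508) 263.5 [array([0.6386, 0.1031]), array([0.6364, 0.1017])] circ [0.6378 0.102 ] 0.032180003702730435
scene 132.06735229492188 259.67606353759766 (23.00682258605957, 24.120689392089844) 401.5 [array([0.5898, 0.3434]), array([0.5825, 0.3446])] circ [0.586  0.3446] 0.040511890534122366
scene 190.16146087646484 208.84635734558105 (20.365339279174805, 22.451513290405273) 316.5 [array([0.6328, 0.1022]), array([0.625 , 0.1061])] circ [0.6283 0.1037] 0.036685113082164614
bottle base/top [0.7434 0.3272 0.    ] [0.7792 0.303  0.12  ]
```

Call:
{"method": "step_arm", "body": {
  "moves": [
    {"dp":[50,10,0],"dr":[0,0,0],"fingers":0},
    {"dp":[50,11,0],"dr":[0,0,0],"fingers":0},
    {"dp":[50,11,0],"dr":[0,0,0],"fingers":0},
    {"dp":[50,10,0],"dr":[0,0,0],"fingers":0},
    {"dp":[50,10,0],"dr":[0,0,0],"fingers":0}
  ],
  "squeeze": 12
}}

```text
time_s: 46.68
tool_pos: [0.6368, 0.1029, 0.3241]
tool_rot: [-179.9, 0.0, 92.2]
force: [0.6, 0.4, -0.1]
grip_width: 0.0869
grasp_force: 0.0
```

Call:
{"method": "step_arm", "body": {
  "moves": [
    {"dp":[0,0,50],"dr":[0,0,0],"fingers":0},
    {"dp":[0,0,55],"dr":[0,0,0],"fingers":0},
    {"dp":[0,0,55],"dr":[0,0,0],"fingers":0},
    {"dp":[0,0,50],"dr":[0,0,0],"fingers":0},
    {"dp":[0,0,0],"dr":[0,0,0],"fingers":0}
  ]
}}

```text
time_s: 47.3
tool_pos: [0.6332, 0.1005, 0.1102]
tool_rot: [-179.4, 0.0, 92.2]
force: [0.2, 0.0, 0.3]
grip_width: 0.0871
grasp_force: 0.0
```

Run:
```python
from h import *
go([.637,.102,.026],92.12)
S=env.read_camera("scene");T=env.read_camera("top")
a=cv2.resize(S[125:255,110:310],None,fx=4,fy=4,interpolation=cv2.INTER_CUBIC)
cv2.imwrite("pics/c10.png",a[:,:,::-1])
```

```text
at [0.6332 0.1005 0.1102] [-1.7942e+02  5.0000e-02  9.2220e+01] t 47.3 F [0.2 0.  0.3] w 0.0871
dp now [ 1.5  4.7 84.2] dr [-0.0102  0.0008  0.0018] dp after turn [ 1.4  3.8 84.2]
```

View pics/c10.png

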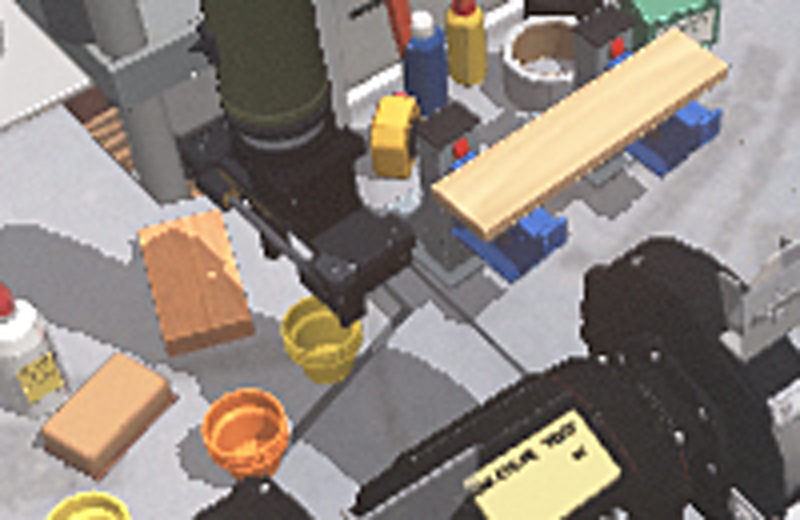

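The plank lies level across both brackets, from (430,185) to (725,70). The gripper hovers over the near yellow pot at (322,340).

Call:
{"method": "step_arm", "body": {
  "moves": [
    {"dp":[0,0,0],"dr":[0,0,0],"fingers":0},
    {"dp":[0,0,0],"dr":[0,0,0],"fingers":0},
    {"dp":[0,0,20],"dr":[0,0,0],"fingers":0},
    {"dp":[0,0,0],"dr":[0,0,0],"fingers":0},
    {"dp":[0,0,0],"dr":[0,0,0],"fingers":0}
  ]
}}

```text
time_s: 48.02
tool_pos: [0.6368, 0.1017, 0.0949]
tool_rot: [-180.0, -0.0, 92.2]
force: [-0.4, 0.2, 0.8]
grip_width: 0.0869
grasp_force: 0.0
```

```bash
python3 -c "
from h import *
go([.637,.102,.026],92.12)"
```

```text
at [0.6368 0.1017 0.0949] [-179.96   -0.     92.21] t 48.02 F [-0.4  0.2  0.8] w 0.0869
dp now [ 0.3  0.3 68.9] dr [-0.0008 -0.0001  0.0016] dp after turn [ 0.3  0.2 68.9]
```

Call:
{"method": "step_arm", "body": {
  "moves": [
    {"dp":[0,0,25],"dr":[0,0,0],"fingers":0},
    {"dp":[0,0,25],"dr":[0,0,0],"fingers":0},
    {"dp":[0,0,19],"dr":[0,0,0],"fingers":0},
    {"dp":[0,0,0],"dr":[0,0,0],"fingers":0},
    {"dp":[0,0,0],"dr":[0,0,0],"fingers":0.5}
  ]
}}

```text
time_s: 48.65
tool_pos: [0.6378, 0.1021, 0.0273]
tool_rot: [179.9, -0.0, 92.2]
force: [-0.1, 0.8, -0.3]
grip_width: 0.0825
grasp_force: 0.0
```

Call:
{"method": "step_arm", "body": {
  "moves": [
    {"dp":[0,0,0],"dr":[0,0,0],"fingers":1},
    {"dp":[0,0,0],"dr":[0,0,0],"fingers":1},
    {"dp":[0,0,0],"dr":[0,0,0],"fingers":1},
    {"dp":[0,0,0],"dr":[0,0,0],"fingers":1},
    {"dp":[0,0,0],"dr":[0,0,0],"fingers":1}
  ]
}}

```text
time_s: 49.28
tool_pos: [0.6376, 0.1018, 0.0272]
tool_rot: [179.9, 0.0, 92.2]
force: [-0.6, -0.7, 5.1]
grip_width: 0.0645
grasp_force: 11.9
```

Call:
{"method": "step_arm", "body": {
  "moves": [
    {"dp":[0,0,-40],"dr":[0,0,0],"fingers":1},
    {"dp":[0,0,-50],"dr":[0,0,0],"fingers":1},
    {"dp":[0,0,-55],"dr":[0,0,0],"fingers":1},
    {"dp":[0,0,-55],"dr":[0,0,0],"fingers":1},
    {"dp":[0,0,-50],"dr":[0,0,0],"fingers":1}
  ]
}}

```text
time_s: 49.9
tool_pos: [0.6368, 0.1016, 0.2779]
tool_rot: [180.0, 0.0, 92.2]
force: [0.0, 0.1, -0.5]
grip_width: 0.064
grasp_force: 11.9
```

```bash
python3 -c "
from h import *
go([.5945,-.1502,.19],92.12);print(env.get_obs()['grasp_force'])"
```

```text
at [0.6368 0.1016 0.2779] [1.7998e+02 1.0000e-02 9.2210e+01] t 49.9 F [ 0.   0.1 -0.5] w 0.064
dp now [-250.   -52.    87.9] dr [0.0003 0.0001 0.0015] dp after turn [-250.1  -51.6   87.9]
11.94683821041508
```

Call:
{"method": "step_arm", "body": {
  "moves": [
    {"dp":[-50,-10,0],"dr":[0,0,0],"fingers":1},
    {"dp":[-50,-11,0],"dr":[0,0,0],"fingers":1},
    {"dp":[-50,-10,0],"dr":[0,0,0],"fingers":1},
    {"dp":[-50,-11,0],"dr":[0,0,0],"fingers":1},
    {"dp":[-50,-10,0],"dr":[0,0,0],"fingers":1}
  ]
}}

```text
time_s: 50.52
tool_pos: [0.5939, -0.1518, 0.2758]
tool_rot: [-180.0, 0.0, 92.2]
force: [0.7, -0.3, -0.9]
grip_width: 0.0642
grasp_force: 11.9
```

Call:
{"method": "step_arm", "body": {
  "moves": [
    {"dp":[0,0,0],"dr":[0,0,0],"fingers":1},
    {"dp":[0,0,40],"dr":[0,0,0],"fingers":1},
    {"dp":[0,0,40],"dr":[0,0,0],"fingers":1},
    {"dp":[0,0,7],"dr":[0,0,0],"fingers":1},
    {"dp":[0,0,0],"dr":[0,0,0],"fingers":1}
  ]
}}

```text
time_s: 51.15
tool_pos: [0.595, -0.1494, 0.1898]
tool_rot: [180.0, -0.0, 92.3]
force: [-0.3, 0.2, -0.1]
grip_width: 0.0642
grasp_force: 11.9
```

```bash
python3 -c "
from h import *
go([.5945,-.1502,.184],92.12);print(env.get_obs()['grasp_force'])"
```

```text
at [ 0.595  -0.1494  0.1898] [ 1.7998e+02 -3.0000e-02  9.2260e+01] t 51.15 F [-0.3  0.2 -0.1] w 0.0642
dp now [-0.8 -0.6  5.8] dr [ 0.0003 -0.0005  0.0025] dp after turn [-0.8 -0.6  5.8]
11.94686432144863
```

Call:
{"method": "step_arm", "body": {
  "moves": [
    {"dp":[0,0,2],"dr":[0,0,0],"fingers":1},
    {"dp":[0,0,1.5],"dr":[0,0,0],"fingers":1},
    {"dp":[0,0,1],"dr":[0,0,0],"fingers":1},
    {"dp":[0,0,1],"dr":[0,0,0],"fingers":1},
    {"dp":[0,0,0],"dr":[0,0,0],"fingers":1}
  ]
}}

```text
time_s: 51.78
tool_pos: [0.5947, -0.1501, 0.1838]
tool_rot: [180.0, -0.0, 92.2]
force: [0.1, 0.4, 0.1]
grip_width: 0.0645
grasp_force: 11.9
```

Call:
{"method": "step_arm", "body": {
  "moves": [
    {"dp":[0,0,0.5],"dr":[0,0,0],"fingers":1},
    {"dp":[0,0,0.5],"dr":[0,0,0],"fingers":1},
    {"dp":[0,0,0],"dr":[0,0,0],"fingers":0.15},
    {"dp":[0,0,0],"dr":[0,0,0],"fingers":0.1},
    {"dp":[0,0,0],"dr":[0,0,0],"fingers":0}
  ]
}}

```text
time_s: 52.4
tool_pos: [0.5947, -0.1501, 0.1828]
tool_rot: [180.0, -0.0, 92.2]
force: [0.8, 0.5, 0.6]
grip_width: 0.0816
grasp_force: 0.0
```

Call:
{"method": "step_arm", "body": {
  "moves": [
    {"dp":[0,0,-20],"dr":[0,0,0],"fingers":0},
    {"dp":[0,0,-50],"dr":[0,0,0],"fingers":0},
    {"dp":[0,0,-60],"dr":[0,0,0],"fingers":0},
    {"dp":[0,0,0],"dr":[0,0,0],"fingers":0},
    {"dp":[0,0,0],"dr":[0,0,0],"fingers":0}
  ]
}}

```text
time_s: 53.02
tool_pos: [0.5948, -0.1501, 0.3137]
tool_rot: [179.9, 0.0, 92.2]
force: [-0.1, -0.1, 0.5]
grip_width: 0.087
grasp_force: 0.0
```

```bash
python3 -c "
from h import *
go([.5930,.3450,.32],92.12)"
```

```text
at [ 0.5948 -0.1501  0.3137] [1.7993e+02 3.0000e-02 9.2210e+01] t 53.02 F [-0.1 -0.1  0.5] w 0.087
dp now [494.8  17.3  -6.6] dr [0.0012 0.0006 0.0016] dp after turn [494.8  16.5  -6.3]
```

Call:
{"method": "step_arm", "body": {
  "moves": [
    {"dp":[50,2,0],"dr":[0,0,0],"fingers":0},
    {"dp":[56,2,0],"dr":[0,0,0],"fingers":0},
    {"dp":[56,2,0],"dr":[0,0,0],"fingers":0},
    {"dp":[56,2,0],"dr":[0,0,0],"fingers":0},
    {"dp":[56,2,0],"dr":[0,0,0],"fingers":0}
  ]
}}

```text
time_s: 53.65
tool_pos: [0.5933, 0.1252, 0.3115]
tool_rot: [-179.9, 0.0, 92.2]
force: [0.8, -1.2, -0.5]
grip_width: 0.0868
grasp_force: 0.0
```

Call:
{"method": "step_arm", "body": {
  "moves": [
    {"dp":[56,2,0],"dr":[0,0,0],"fingers":0},
    {"dp":[56,2,0],"dr":[0,0,0],"fingers":0},
    {"dp":[56,2,0],"dr":[0,0,0],"fingers":0},
    {"dp":[52,1,0],"dr":[0,0,0],"fingers":0},
    {"dp":[0,0,0],"dr":[0,0,0],"fingers":0}
  ]
}}

```text
time_s: 54.28
tool_pos: [0.5888, 0.35, 0.3106]
tool_rot: [-179.7, -0.1, 92.8]
force: [-0.5, 0.2, 0.4]
grip_width: 0.0873
grasp_force: 0.0
```

Call:
{"method": "step_arm", "body": {
  "moves": [
    {"dp":[0,0,30],"dr":[0,0,0],"fingers":0},
    {"dp":[0,0,50],"dr":[0,0,0],"fingers":0},
    {"dp":[0,0,50],"dr":[0,0,0],"fingers":0},
    {"dp":[0,0,50],"dr":[0,0,0],"fingers":0},
    {"dp":[0,0,20],"dr":[0,0,0],"fingers":0}
  ]
}}

```text
time_s: 54.9
tool_pos: [0.5912, 0.3411, 0.1085]
tool_rot: [-179.7, 0.2, 92.1]
force: [0.1, -1.0, 0.6]
grip_width: 0.0866
grasp_force: 0.0
```

Call:
{"method": "step_arm", "body": {
  "moves": [
    {"dp":[0,0,0],"dr":[0,0,0],"fingers":0},
    {"dp":[0,0,0],"dr":[0,0,0],"fingers":0},
    {"dp":[0,0,0],"dr":[0,0,0],"fingers":0},
    {"dp":[0,0,0],"dr":[0,0,0],"fingers":0},
    {"dp":[0,0,0],"dr":[0,0,0],"fingers":0}
  ]
}}

```text
time_s: 55.52
tool_pos: [0.5929, 0.3444, 0.1135]
tool_rot: [179.9, -0.0, 92.2]
force: [0.2, -0.9, -0.4]
grip_width: 0.0871
grasp_force: 0.0
```

Run:
```python
from h import *
np.set_printoptions(precision=4,suppress=True)
go([.5930,.3450,.027],92.12)
T=env.read_camera("top");S=env.read_camera("scene")
# pot on plank: rim at z=.157+.056
for n,I,win,in(("top",T,(255,120,320,180)),("scene",S,(220,120,300,200))):
    x0,y0,x1,y1=win
    for c in blobs(I[y0:y1,x0:x1],(24,140,80),(36,255,255),60):
        e=cv2.fitEllipse(cv2.convexHull(c));u,v=e[0][0]+x0,e[0][1]+y0;print(n,u,v,e[1],plane(n,u,v,.157+.05)[:2])
```

```text
at [0.5929 0.3444 0.1135] [179.94  -0.01  92.21] t 55.52 F [ 0.2 -0.9 -0.4] w 0.0871
dp now [ 0.6  0.  86.5] dr [ 0.001  -0.0002  0.0015] dp after turn [ 0.6  0.1 86.5]
top 288.22357177734375 146.1265869140625 (20.992958068847656, 21.908082962036133) [ 0.5946 -0.1497]
scene 255.79790496826172 145.42266654968262 (12.271437644958496, 21.42188835144043) [ 0.5899 -0.1472]
```

Pot 1 stands at (0.5946, −0.1497), as intended. Now gripping the far pot.

Call:
{"method": "step_arm", "body": {
  "moves": [
    {"dp":[0,0,30],"dr":[0,0,0],"fingers":0},
    {"dp":[0,0,30],"dr":[0,0,0],"fingers":0},
    {"dp":[0,0,26],"dr":[0,0,0],"fingers":0},
    {"dp":[0,0,0],"dr":[0,0,0],"fingers":0},
    {"dp":[0,0,0],"dr":[0,0,0],"fingers":0.5}
  ]
}}

```text
time_s: 56.25
tool_pos: [0.5932, 0.3448, 0.028]
tool_rot: [179.9, -0.1, 92.2]
force: [-0.1, -0.5, 1.0]
grip_width: 0.0828
grasp_force: 0.0
```

Call:
{"method": "step_arm", "body": {
  "moves": [
    {"dp":[0,0,0],"dr":[0,0,0],"fingers":1},
    {"dp":[0,0,0],"dr":[0,0,0],"fingers":1},
    {"dp":[0,0,0],"dr":[0,0,0],"fingers":1},
    {"dp":[0,0,0],"dr":[0,0,0],"fingers":1},
    {"dp":[0,0,0],"dr":[0,0,0],"fingers":1}
  ]
}}

```text
time_s: 56.88
tool_pos: [0.5934, 0.3447, 0.0282]
tool_rot: [179.9, -0.0, 92.2]
force: [-0.0, 0.3, 5.4]
grip_width: 0.0661
grasp_force: 12.0
```

```bash
python3 -c "
from h import *
go([.5945,-.1502,.30],92.12);print(env.get_obs()['grasp_force'])"
```

```text
at [0.5934 0.3447 0.0282] [ 1.7989e+02 -4.0000e-02  9.2200e+01] t 56.88 F [-0.   0.3  5.4] w 0.0661
dp now [-494.4  -17.4 -272.2] dr [ 0.0018 -0.0008  0.0015] dp after turn [-494.6  -17.2 -271.8]
12.000508894852828
```

Call:
{"method": "step_arm", "body": {
  "moves": [
    {"dp":[0,0,-40],"dr":[0,0,0],"fingers":1},
    {"dp":[0,0,-55],"dr":[0,0,0],"fingers":1},
    {"dp":[0,0,-60],"dr":[0,0,0],"fingers":1},
    {"dp":[0,0,-60],"dr":[0,0,0],"fingers":1},
    {"dp":[0,0,-60],"dr":[0,0,0],"fingers":1}
  ]
}}

```text
time_s: 57.5
tool_pos: [0.5924, 0.3438, 0.3034]
tool_rot: [-180.0, 0.0, 92.2]
force: [0.4, -0.5, -0.7]
grip_width: 0.0662
grasp_force: 12.0
```

Call:
{"method": "step_arm", "body": {
  "moves": [
    {"dp":[-50,-2,0],"dr":[0,0,0],"fingers":1},
    {"dp":[-56,-2,0],"dr":[0,0,0],"fingers":1},
    {"dp":[-56,-2,0],"dr":[0,0,0],"fingers":1},
    {"dp":[-56,-2,0],"dr":[0,0,0],"fingers":1},
    {"dp":[-56,-2,0],"dr":[0,0,0],"fingers":1}
  ]
}}

```text
time_s: 58.12
tool_pos: [0.5928, 0.068, 0.3015]
tool_rot: [-180.0, 0.0, 92.2]
force: [0.6, -0.5, -0.4]
grip_width: 0.066
grasp_force: 12.0
```

Call:
{"method": "step_arm", "body": {
  "moves": [
    {"dp":[-56,-2,0],"dr":[0,0,0],"fingers":1},
    {"dp":[-56,-2,0],"dr":[0,0,0],"fingers":1},
    {"dp":[-56,-2,0],"dr":[0,0,0],"fingers":1},
    {"dp":[-52,-1,0],"dr":[0,0,0],"fingers":1},
    {"dp":[0,0,0],"dr":[0,0,0],"fingers":1}
  ]
}}

```text
time_s: 58.75
tool_pos: [0.5935, -0.1572, 0.3004]
tool_rot: [-179.9, 0.1, 91.6]
force: [-0.2, 0.4, -1.5]
grip_width: 0.0662
grasp_force: 12.0
```

Call:
{"method": "step_arm", "body": {
  "moves": [
    {"dp":[0,0,0],"dr":[0,0,0],"fingers":1},
    {"dp":[0,0,0],"dr":[0,0,0],"fingers":1},
    {"dp":[0,0,0],"dr":[0,0,0],"fingers":1},
    {"dp":[0,0,0],"dr":[0,0,0],"fingers":1},
    {"dp":[0,0,0],"dr":[0,0,0],"fingers":1}
  ]
}}

```text
time_s: 59.38
tool_pos: [0.5948, -0.1497, 0.3019]
tool_rot: [180.0, 0.0, 92.2]
force: [-0.7, -0.4, -0.3]
grip_width: 0.0663
grasp_force: 12.0
```

Run:
```python
from h import *
np.set_printoptions(precision=4,suppress=True)
go([.5947,-.1501,.207],92.12);print(env.get_obs()['grasp_force'])
S=env.read_camera("scene")
cv2.imwrite("pics/c11.png",cv2.resize(S[80:190,195:325],None,fx=5,fy=5,interpolation=cv2.INTER_CUBIC)[:,:,::-1])
```

```text
at [ 0.5948 -0.1497  0.3019] [179.99   0.01  92.24] t 59.38 F [-0.7 -0.4 -0.3] w 0.0663
dp now [-0.3 -0.1 94.9] dr [0.0002 0.0001 0.0021] dp after turn [-0.4 -0.1 94.9]
11.999972083722241
```

View pics/c11.png

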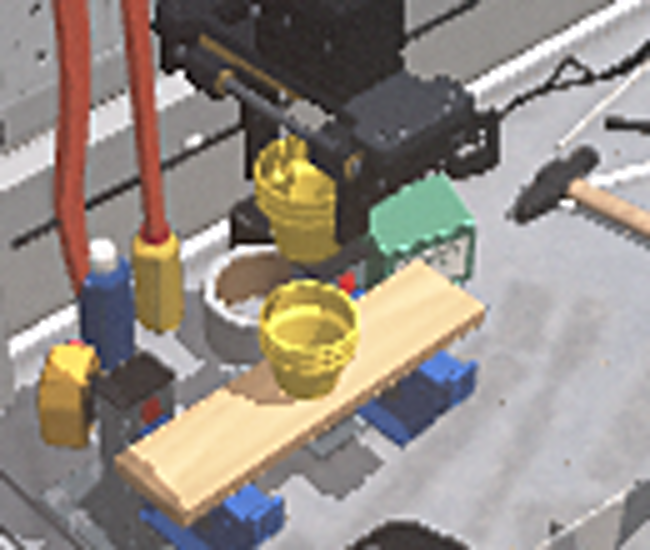

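Pot 1 stands upright mid-plank at (310,340) and the second pot hangs upright above it at (297,200). Lowering it in.

Call:
{"method": "step_arm", "body": {
  "moves": [
    {"dp":[0,0,25],"dr":[0,0,0],"fingers":1},
    {"dp":[0,0,25],"dr":[0,0,0],"fingers":1},
    {"dp":[0,0,20],"dr":[0,0,0],"fingers":1},
    {"dp":[0,0,12],"dr":[0,0,0],"fingers":1},
    {"dp":[0,0,0],"dr":[0,0,0],"fingers":1}
  ]
}}

```text
time_s: 60.05
tool_pos: [0.5944, -0.1501, 0.2192]
tool_rot: [-179.9, -0.0, 92.2]
force: [0.9, -0.1, -0.6]
grip_width: 0.0664
grasp_force: 12.0
```

Call:
{"method": "step_arm", "body": {
  "moves": [
    {"dp":[0,0,4],"dr":[0,0,0],"fingers":1},
    {"dp":[0,0,4],"dr":[0,0,0],"fingers":1},
    {"dp":[0,0,2],"dr":[0,0,0],"fingers":1},
    {"dp":[0,0,2],"dr":[0,0,0],"fingers":1},
    {"dp":[0,0,0],"dr":[0,0,0],"fingers":1}
  ]
}}

```text
time_s: 60.68
tool_pos: [0.5948, -0.1502, 0.2102]
tool_rot: [180.0, 0.1, 92.2]
force: [-4.2, 0.5, 9.6]
grip_width: 0.0665
grasp_force: 15.6
```

Call:
{"method": "step_arm", "body": {
  "moves": [
    {"dp":[0,0,-2],"dr":[0,0,0],"fingers":1},
    {"dp":[0,0,0],"dr":[0,0,0],"fingers":0.2},
    {"dp":[0,0,0],"dr":[0,0,0],"fingers":0.1},
    {"dp":[0,0,0],"dr":[0,0,0],"fingers":0},
    {"dp":[0,0,0],"dr":[0,0,0],"fingers":0}
  ]
}}

```text
time_s: 61.3
tool_pos: [0.5946, -0.1501, 0.2094]
tool_rot: [-180.0, -0.0, 92.2]
force: [-0.6, 0.4, -0.3]
grip_width: 0.0853
grasp_force: 0.0
```

Call:
{"method": "step_arm", "body": {
  "moves": [
    {"dp":[0,0,-30],"dr":[0,0,0],"fingers":0},
    {"dp":[0,0,-50],"dr":[0,0,0],"fingers":0},
    {"dp":[0,40,-40],"dr":[0,0,0],"fingers":0},
    {"dp":[-50,0,0],"dr":[0,0,0],"fingers":0},
    {"dp":[-50,0,0],"dr":[0,0,0],"fingers":0}
  ]
}}

```text
time_s: 61.92
tool_pos: [0.6394, -0.2486, 0.3302]
tool_rot: [179.9, 0.0, 92.4]
force: [0.7, -0.0, -0.0]
grip_width: 0.0867
grasp_force: 0.0
```

Call:
{"method": "step_arm", "body": {
  "moves": [
    {"dp":[-50,-20,0],"dr":[0,0,0],"fingers":0},
    {"dp":[-50,-30,0],"dr":[0,0,0],"fingers":0},
    {"dp":[-50,-30,0],"dr":[0,0,0],"fingers":0},
    {"dp":[0,0,0],"dr":[0,0,0],"fingers":0},
    {"dp":[0,0,0],"dr":[0,0,0],"fingers":0}
  ]
}}

```text
time_s: 62.55
tool_pos: [0.5645, -0.4011, 0.3295]
tool_rot: [180.0, -0.1, 92.2]
force: [-0.7, 1.2, 0.3]
grip_width: 0.0872
grasp_force: 0.0
```

Run:
```python
from h import *
np.set_printoptions(precision=4,suppress=True)
go([.5947,-.1501,.207],92.12)
S=env.read_camera("scene");T=env.read_camera("top")
a=cv2.resize(S[100:190,205:305],None,fx=4,fy=4,interpolation=cv2.INTER_CUBIC)
b=cv2.resize(T[105:195,240:340],None,fx=4,fy=4,interpolation=cv2.INTER_CUBIC)
cv2.imwrite("pics/c12.png",np.hstack([a,b])[:,:,::-1])
for c in blobs(T[100:200,230:350],(12,40,70),(23,170,255),200):
    r=cv2.minAreaRect(c);P=np.array([plane("top",p[0]+230,p[1]+100,.157)[:2] for p in cv2.boxPoints(r)])
    e=max([P[1]-P[0],P[2]-P[1]],key=np.linalg.norm);print("plank",P.mean(0),np.linalg.norm(e),np.degrees(np.arctan2(e[1],e[0])))
for n,I,(x0,y0,x1,y1) in(("top",T,(255,110,320,180)),("scene",S,(235,100,300,180))):
    for c in blobs(I[y0:y1,x0:x1],(24,140,80),(36,255,255),60): print(n,cv2.boundingRect(c),cv2.fitEllipse(c))
print("pred top rim px",px("top",[.5947,-.1501,.235]),px("scene",[.5947,-.1501,.235]),px("scene",[.5947,-.1501,.157]))
```

```text
at [ 0.5645 -0.4011  0.3295] [179.98  -0.08  92.2 ] t 62.55 F [-0.7  1.2  0.3] w 0.0872
dp now [249.5  39.8 122.8] dr [ 0.0003 -0.0013  0.0014] dp after turn [249.7  39.5 122.5]
plank [ 0.5953 -0.1503] 0.2789805313169114 -88.11723576654379
top (23, 25, 22, 22) ((33.47560119628906, 35.46277618408203), (20.69506072998047, 21.764606475830078), 17.583576202392578)
pred top rim px [288.9865 144.3104] [255.5897 137.6794] [255.3306 155.4002]
```

View pics/c12.png

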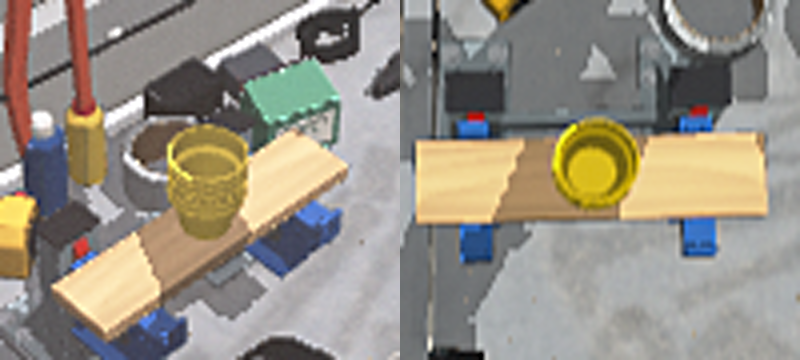

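The stack stands upright on the plank at (207,180), and the plank is centred and square. The second pot met resistance about 3 mm early, so I'll press its rim gently with half-open fingertips to check it is fully nested.

Call:
{"method": "step_arm", "body": {
  "moves": [
    {"dp":[50,8,0],"dr":[0,0,0],"fingers":0.46},
    {"dp":[50,8,0],"dr":[0,0,0],"fingers":0.46},
    {"dp":[50,8,0],"dr":[0,0,0],"fingers":0.46},
    {"dp":[50,8,0],"dr":[0,0,0],"fingers":0.46},
    {"dp":[50,8,0],"dr":[0,0,0],"fingers":0.46}
  ]
}}

```text
time_s: 63.28
tool_pos: [0.595, -0.1462, 0.3302]
tool_rot: [180.0, 0.0, 92.4]
force: [1.5, 0.4, -0.1]
grip_width: 0.0492
grasp_force: 0.0
```

Call:
{"method": "step_arm", "body": {
  "moves": [
    {"dp":[0,0,0],"dr":[0,0,0],"fingers":0.46},
    {"dp":[0,0,0],"dr":[0,0,0],"fingers":0.46},
    {"dp":[0,0,40],"dr":[0,0,0],"fingers":0.46},
    {"dp":[0,0,40],"dr":[0,0,0],"fingers":0.46},
    {"dp":[0,0,0],"dr":[0,0,0],"fingers":0.46}
  ]
}}

```text
time_s: 63.9
tool_pos: [0.5925, -0.1517, 0.2466]
tool_rot: [-179.6, -0.1, 92.1]
force: [-0.0, -0.8, 0.5]
grip_width: 0.0471
grasp_force: 0.0
```

```bash
python3 -c "
from h import *
go([.5947,-.1501,.235],92.12)"
```

```text
at [ 0.5925 -0.1517  0.2466] [-1.7964e+02 -9.0000e-02  9.2090e+01] t 63.9 F [-0.  -0.8  0.5] w 0.0471
dp now [ 1.5  2.4 11.6] dr [-0.0062 -0.0015 -0.0006] dp after turn [ 1.5  2.3 11.6]
```

Call:
{"method": "step_arm", "body": {
  "moves": [
    {"dp":[0,0,0],"dr":[0,0,0],"fingers":0.46},
    {"dp":[0,0,4],"dr":[0,0,0],"fingers":0.46},
    {"dp":[0,0,2],"dr":[0,0,0],"fingers":0.46},
    {"dp":[0,0,2],"dr":[0,0,0],"fingers":0.46},
    {"dp":[0,0,0],"dr":[0,0,0],"fingers":0.46}
  ]
}}

```text
time_s: 64.53
tool_pos: [0.5947, -0.1501, 0.2419]
tool_rot: [180.0, 0.0, 92.2]
force: [0.4, -0.0, 0.3]
grip_width: 0.0468
grasp_force: 0.0
```

Call:
{"method": "step_arm", "body": {
  "moves": [
    {"dp":[0,0,1],"dr":[0,0,0],"fingers":0.46},
    {"dp":[0,0,1],"dr":[0,0,0],"fingers":0.46},
    {"dp":[0,0,1],"dr":[0,0,0],"fingers":0.46},
    {"dp":[0,0,1],"dr":[0,0,0],"fingers":0.46},
    {"dp":[0,0,0],"dr":[0,0,0],"fingers":0.46}
  ]
}}

```text
time_s: 65.15
tool_pos: [0.5947, -0.1501, 0.2378]
tool_rot: [180.0, -0.0, 92.2]
force: [-0.2, -0.2, 0.4]
grip_width: 0.0472
grasp_force: 0.0
```

Call:
{"method": "step_arm", "body": {
  "moves": [
    {"dp":[0,0,1],"dr":[0,0,0],"fingers":0.46},
    {"dp":[0,0,1],"dr":[0,0,0],"fingers":0.46},
    {"dp":[0,0,1],"dr":[0,0,0],"fingers":0.46},
    {"dp":[0,0,1],"dr":[0,0,0],"fingers":0.46},
    {"dp":[0,0,0],"dr":[0,0,0],"fingers":0.46}
  ]
}}

```text
time_s: 65.78
tool_pos: [0.5953, -0.1501, 0.2347]
tool_rot: [179.9, 0.0, 92.2]
force: [0.2, -1.2, 3.9]
grip_width: 0.0471
grasp_force: 2.1
```

The rim is at 0.235 m, which is exactly the fully nested height. Retreating straight up, then a final check of the can and handing in.

Call:
{"method": "step_arm", "body": {
  "moves": [
    {"dp":[0,0,-20],"dr":[0,0,0],"fingers":0.46},
    {"dp":[0,0,-40],"dr":[0,0,0],"fingers":0.46},
    {"dp":[0,0,-40],"dr":[0,0,0],"fingers":0.46},
    {"dp":[-50,0,0],"dr":[0,0,0],"fingers":0.46},
    {"dp":[-50,0,0],"dr":[0,0,0],"fingers":0.46}
  ]
}}

```text
time_s: 66.4
tool_pos: [0.5988, -0.2507, 0.336]
tool_rot: [179.9, 0.1, 92.3]
force: [0.1, -0.5, -0.0]
grip_width: 0.0468
grasp_force: 0.0
```

Call:
{"method": "step_arm", "body": {
  "moves": [
    {"dp":[-50,-8,0],"dr":[0,0,0],"fingers":0.46},
    {"dp":[-50,-8,0],"dr":[0,0,0],"fingers":0.46},
    {"dp":[-50,-8,0],"dr":[0,0,0],"fingers":0.46},
    {"dp":[0,0,0],"dr":[0,0,0],"fingers":0.46},
    {"dp":[0,0,0],"dr":[0,0,0],"fingers":0.46}
  ]
}}

```text
time_s: 67.03
tool_pos: [0.5805, -0.4002, 0.3342]
tool_rot: [180.0, -0.1, 92.2]
force: [0.5, -0.0, -0.9]
grip_width: 0.0472
grasp_force: 0.0
```

Run:
```python
from h import *
T=env.read_camera("top")
for c in blobs(T[100:200,230:350],(12,40,70),(23,170,255),200):
    P=np.array([plane("top",p[0]+230,p[1]+100,.157)[:2] for p in cv2.boxPoints(cv2.minAreaRect(c))]);print("plank",P.mean(0))
for c in blobs(T[110:180,255:320],(24,140,80),(36,255,255),60): print("pot",cv2.fitEllipse(c))
for c in blobs(T,(60,60,30),(85,255,255),150): print("green",cv2.minAreaRect(c))
```

```text
plank [ 0.59491972 -0.15024968]
pot ((33.46489715576172, 35.43446731567383), (20.67481803894043, 21.72507095336914), 20.752229690551758)
green ((356.29412841796875, 113.67646789550781), (27.116310119628906, 20.499929428100586), 12.528807640075684)
```

Run:
```python
from h import *
S=env.read_camera("scene")
a=cv2.imread("pics/scene0.png");a=cv2.resize(a,(512,384),interpolation=cv2.INTER_AREA)[:,:,::-1]
w=(slice(150,190),slice(352,385));print("mean abs diff at can",np.abs(a[w].astype(int)-S[w]).mean())
print(env.sign_off())
```

```text
mean abs diff at can 24.780808080808082
the job is handed in; nothing more can be done
None
```

I handed the job in at about 67 s. Both brackets are locked, the plank is centred and level, and both yellow pots are nested upright in one stack on it. I did not confirm the oil can standing at the end: the last top view did not show it, and my image check there was inconclusive. The arm never worked near the can and no contact showed in the force readings.

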